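# Plug-gauge check of display hinge blocks

### The arm

A 6-joint arm with a two-finger parallel gripper is mounted at the origin on the work surface. World frame = base frame: x ahead of the robot, y to its left, z up, the work surface at z = 0. Lengths are in mm, angles in rad, forces in N, time in s.
With the tool pointing down it reaches from about 350 to 875 mm from the base axis. Payload 4.2 kg.
Tool frame: the origin (TCP) lies where the fingers leave the gripper's body, on its centre line; the fingertips stand 73 mm ahead of it and the grasp point (between the pads) lies 54 mm ahead of it; z points along the fingers, y is the direction in which the jaws open and shut (so a half turn about z gives the same grasp; the last joint's range is limited). The gripper opens to 85 mm and grips with 20 to 120 N. Pads are 22 mm wide; open, the fingers measure 114 mm over their backs; the gripper's body (76 mm by 85 mm) begins 54 mm behind the grasp point. The pads swing forward as they close: fully open they stand 13 mm farther back than shut.
Start: joints at [1.503, 0.385, 0.008, 0, -1.194, -0.259], TCP at [200.601, 591.911, 303.912] pointing down, gripper open.
Joint ranges: [-3.14, 3.14], [-1.21, 2.06], [-1.07, 1.41], [-3.16, 2.05], [-2.99, -0.16], [-3.1, 3.1]. Speed limits (rad/s): [2.79, 2.79, 3.14, 3.14, 3.14, 3.14].

### API

Orientations are given as a unit quaternion [x, y, z, w].
In Python, from bench import arm gives the robot as it stands.
- The arm moves only by the tool apply_moves, never from a script. Its argument "increments" is a list that holds one entry, the list of rows, each a list of 7 numbers: the shift along the tool's x, y, z scaled (see below), then the turn, a rotation vector about the tool's x, y, z scaled (see below), then the gripper's target within -1 to 1 (fully open at 1, half-way at 0, shut at -1). A call has 1 to 10 rows; each row is the pose to reach, as a shift and turn from the pose commanded when the call began, along the tool's axes at that moment; what a row does not reach only later rows make up. The controller multiplies each number of a shift by 100 mm and each number of a turn by 0.5 rad. A row lasts 1/10 s, in which the tool goes at most 50 mm and 8.59 degrees, less where a joint would pass 70% of its speed; a pose out of reach is approached as far as the arm can. A call with a number of a shift or a turn outside -1 to 1 is refused whole. A call with a gripper value outside its range is refused whole. The fingers move at their own pace and stop on an object; the grip force is fixed at half the most. Time passes only in rows, so rows that repeat a pose let the fingers close. It gives the time, the measured TCP pose, the force and the opening at its end, in the units of the state.
- arm.read_state(): the state, without advancing time (a new reading comes with each control period).
- arm.get_image(name): name is "scene" or "top"; returns a dict with "img" (384x512x3 uint8, red, green, blue), "fx", "fy", "cx", "cy" (pixels), "pose" (4x4, takes a point from camera to world coordinates). Camera axes: x right, y up, looking along -z (the intrinsics and any distortion apply to the point x, -y, -z); pixel columns grow to the right and rows downward; lengths in mm; the calibration is good to about 2 mm. A picture is of the moment at which its call begins. There is no depth.
- arm.job_done(): hands the job in, once; it reports no verdict.
Trained networks look in a picture, given as the dict that the camera call returned (one of the last four; its "shot" number tells which), for a name from the list of things; names that differ only in an ending like _2 or _b are one class to them, and where a whole thing is asked for, a point or a joint stands for the part that bears it (a point fixed in the world has none). Each returns a list of dicts, best first, with "conf" (0 to 1); they miss things now and then, are a little off and sometimes report something else, mostly with a low value. They report only what shows in the picture. A call takes as long as a camera call. They do not tell look-alikes from the thing itself.
- arm.outline_of(label, picture): "pixels" (384x512 bool, what is visible of it) and "box" ([centre column, centre row, width, height] in pixels, round what is visible of it).
- arm.mark_of(label, picture): "at" ([column, row] in pixels: a listed point, or the origin of a listed thing).
The state is a dict: "clock": time; "joints": joint angles; "joint_vel": joint speeds; "joint_efforts": joint torques, N m; "position": TCP position; "ee_rot": TCP orientation; "contact_force": force on the tool from outside, world axes, zero at the start; "wrist_torque": the same for the moment, N m; "gripper_width": finger opening in mm.
Only numpy, scipy, OpenCV 4.12 (cv2) and the standard library are available. Lean on these libraries where they do the work, as an engineer would, in place of code of your own. Each camera call takes 0.05 s, during which the arm holds its last target.

### The job

Check the bores of the three hinge blocks on the sloping rack with the plug gauge, trying each in turn from the robot's left to its right: ease the gauge in until its collar meets the block or it will go no farther. Leave the block that takes the whole pin in its place on the rack with the gauge standing in it, fully home, to mark it as good; set the two that stop the gauge down flat on the floor of the red tray, bore upward, without dropping them. Do not disturb the other things on the bench.

Things in the scene. Friction and masses are not known exactly. Their poses are not given: they have to be found in the camera images.
- block_a_mid (a point): hinge block, bright aluminium over a black lower half, 80 mm long (x), 46 wide (y), 40 high (z), about 0.29 to 0.45 kg; this point is its centre. It stands on the rack, z square to the slope, x pointing up the slope. Its bore, 23 mm wide, opens in the top face, 14 mm from the centre towards +x (upper end), and runs along -z. Grasp it across the 46 mm; it may shift 2 mm between its guides
- block_b_mid (a point): another block, same outside and axes as block_a; this point is its centre. Just one of the three is good, it may be any, and their mouths look alike. In a good block the 23 mm bore runs right through the 40 mm; in a faulty one it narrows to less than 14 mm at 18 mm below the mouth, and the gauge stops there
- block_c_mid (a point): the third block, same outside and axes as block_a; this point is its centre
- slot1 (a point): the left (robot's left, +y side of the rack) place on the rack: this point is where the centre of a block standing there is; its axes are the rack's (z up, x away from the robot at yaw 0, y along the row)
- slot2 (a point): the middle place on the rack: this point is where the centre of a block standing there is; its axes are the rack's (z up, x away from the robot at yaw 0, y along the row)
- slot3 (a point): the right place on the rack: this point is where the centre of a block standing there is; its axes are the rack's (z up, x away from the robot at yaw 0, y along the row)
- rack: fixed sloping black rack, 280 (y) by 110 mm (x), origin on the table under its centre; its top is tilted 30 degrees to face the robot, 35 mm high at the -x edge, 96 mm at the +x edge, so its normal is (-0.5, 0, 0.866) in its axes. A bright 16 mm ledge at the low edge and grey guides 8 mm high beside the blocks hold three in a row 90 mm apart
- gauge_mid (a point): plug gauge, 96 mm long, 0.12 kg, upright in its stand; this point is half-way up its axis, z from pin to handle. From the bottom: steel pin 18 mm across, 36 long (last 4 mm tapered to 15.6); square dark collar 34 wide, 6 thick (underside 12 mm below this point); square orange handle 22 by 22, 54 long, faces along x and y (centre 21 mm above this point)
- gauge_tip (a point): centre of the pin's end face, on the gauge's axis, 48 mm below gauge_mid along -z; its axes are the gauge's
- stand_top (a point): fixed blue gauge stand, a block 80 by 80 by 50 mm: this point is the mouth of its 24 mm hole (42 mm deep, upright) at the centre of its top, 50 mm above the table; the gauge stands in it with its collar resting on this face
- tray: fixed red reject tray, 220 mm (x) by 140 mm (y) outside, 32 mm high, walls and floor 5 mm; origin at the centre of its underside. Room for two blocks, end to end or side by side along its x
- spray: bystander: white and yellow spray can, 54 mm across, 185 mm high, standing; origin under its centre
- flux: bystander: amber jar with a black cap, 52 mm across, 95 mm high; origin under its centre
- driver: bystander: screwdriver with a yellow handle, 170 mm long, lying along its x; origin under its middle
- spool: bystander: grey spool, 58 mm across, 46 mm high; origin under its centre
- meter: bystander: orange multimeter, 85 (x) by 165 (y) by 36 mm, lying flat; origin under its centre
- board: bystander: green circuit board, 110 (x) by 75 (y) mm, parts on it up to 16 mm high, lying flat; origin under its centre
Not all that is in view belongs to the job. What is shaped like the part that bears gauge_mid but green or turquoise is not meant.

How it is judged (in metres and radians):
On the way, in this order (a step that is already met when the one before it is completed fails the run):
1. the gauge is tried in the bore of the block in the left place: its pin is at least 8 mm in (((distance between block_a_mid and slot1 below 0.015 m and z of gauge_tip in the frame of block_a_mid below 0.012 m and x of gauge_tip in the frame of block_a_mid between 0.007 and 0.021 m and y of gauge_tip in the frame of block_a_mid between -0.007 and 0.007 m and angle between the z axis of gauge_tip and the z axis of block_a_mid, either way round below 0.25 rad) or (distance between block_b_mid and slot1 below 0.015 m and z of gauge_tip in the frame of block_b_mid below 0.012 m and x of gauge_tip in the frame of block_b_mid between 0.007 and 0.021 m and y of gauge_tip in the frame of block_b_mid between -0.007 and 0.007 m and angle between the z axis of gauge_tip and the z axis of block_b_mid, either way round below 0.25 rad) or (distance between block_c_mid and slot1 below 0.015 m and z of gauge_tip in the frame of block_c_mid below 0.012 m and x of gauge_tip in the frame of block_c_mid between 0.007 and 0.021 m and y of gauge_tip in the frame of block_c_mid between -0.007 and 0.007 m and angle between the z axis of gauge_tip and the z axis of block_c_mid, either way round below 0.25 rad))), for 0.1 s.
2. the gauge is tried in the bore of the block in the middle place: its pin is at least 8 mm in (((distance between block_a_mid and slot2 below 0.015 m and z of gauge_tip in the frame of block_a_mid below 0.012 m and x of gauge_tip in the frame of block_a_mid between 0.007 and 0.021 m and y of gauge_tip in the frame of block_a_mid between -0.007 and 0.007 m and angle between the z axis of gauge_tip and the z axis of block_a_mid, either way round below 0.25 rad) or (distance between block_b_mid and slot2 below 0.015 m and z of gauge_tip in the frame of block_b_mid below 0.012 m and x of gauge_tip in the frame of block_b_mid between 0.007 and 0.021 m and y of gauge_tip in the frame of block_b_mid between -0.007 and 0.007 m and angle between the z axis of gauge_tip and the z axis of block_b_mid, either way round below 0.25 rad) or (distance between block_c_mid and slot2 below 0.015 m and z of gauge_tip in the frame of block_c_mid below 0.012 m and x of gauge_tip in the frame of block_c_mid between 0.007 and 0.021 m and y of gauge_tip in the frame of block_c_mid between -0.007 and 0.007 m and angle between the z axis of gauge_tip and the z axis of block_c_mid, either way round below 0.25 rad))), for 0.1 s.
3. the gauge is tried in the bore of the block in the right place: its pin is at least 8 mm in (((distance between block_a_mid and slot3 below 0.015 m and z of gauge_tip in the frame of block_a_mid below 0.012 m and x of gauge_tip in the frame of block_a_mid between 0.007 and 0.021 m and y of gauge_tip in the frame of block_a_mid between -0.007 and 0.007 m and angle between the z axis of gauge_tip and the z axis of block_a_mid, either way round below 0.25 rad) or (distance between block_b_mid and slot3 below 0.015 m and z of gauge_tip in the frame of block_b_mid below 0.012 m and x of gauge_tip in the frame of block_b_mid between 0.007 and 0.021 m and y of gauge_tip in the frame of block_b_mid between -0.007 and 0.007 m and angle between the z axis of gauge_tip and the z axis of block_b_mid, either way round below 0.25 rad) or (distance between block_c_mid and slot3 below 0.015 m and z of gauge_tip in the frame of block_c_mid below 0.012 m and x of gauge_tip in the frame of block_c_mid between 0.007 and 0.021 m and y of gauge_tip in the frame of block_c_mid between -0.007 and 0.007 m and angle between the z axis of gauge_tip and the z axis of block_c_mid, either way round below 0.25 rad))), for 0.1 s.
At the end, for the whole second after the job is handed in: the block that passes the gauge is within 12 mm of where it stood and the gauge stands in its bore, 32 mm or more of its 36 mm pin inside; the two others lie flat in the red tray, bore up (within 8 degrees), on its floor; all are at rest and released (((distance of block_a_mid from where it was at the start of the episode below 0.012 m and z of gauge_tip in the frame of block_a_mid below -0.012 m and x of gauge_tip in the frame of block_a_mid between 0.007 and 0.021 m and y of gauge_tip in the frame of block_a_mid between -0.007 and 0.007 m and angle between the z axis of gauge_tip and the z axis of block_a_mid, either way round below 0.25 rad and x of block_b_mid in the frame of tray between -0.1 and 0.1 m and y of block_b_mid in the frame of tray between -0.06 and 0.06 m and z of block_b_mid in the frame of tray between 0.015 and 0.034 m and angle between each of block_b_mid, block_c_mid's own z axis and vertical below 0.15 rad and x of block_c_mid in the frame of tray between -0.1 and 0.1 m and y of block_c_mid in the frame of tray between -0.06 and 0.06 m and z of block_c_mid in the frame of tray between 0.015 and 0.034 m) or (distance of block_b_mid from where it was at the start of the episode below 0.012 m and z of gauge_tip in the frame of block_b_mid below -0.012 m and x of gauge_tip in the frame of block_b_mid between 0.007 and 0.021 m and y of gauge_tip in the frame of block_b_mid between -0.007 and 0.007 m and angle between the z axis of gauge_tip and the z axis of block_b_mid, either way round below 0.25 rad and x of block_a_mid in the frame of tray between -0.1 and 0.1 m and y of block_a_mid in the frame of tray between -0.06 and 0.06 m and z of block_a_mid in the frame of tray between 0.015 and 0.034 m and angle between each of block_a_mid, block_c_mid's own z axis and vertical below 0.15 rad and x of block_c_mid in the frame of tray between -0.1 and 0.1 m and y of block_c_mid in the frame of tray between -0.06 and 0.06 m and z of block_c_mid in the frame of tray between 0.015 and 0.034 m) or (distance of block_c_mid from where it was at the start of the episode below 0.012 m and z of gauge_tip in the frame of block_c_mid below -0.012 m and x of gauge_tip in the frame of block_c_mid between 0.007 and 0.021 m and y of gauge_tip in the frame of block_c_mid between -0.007 and 0.007 m and angle between the z axis of gauge_tip and the z axis of block_c_mid, either way round below 0.25 rad and x of block_a_mid in the frame of tray between -0.1 and 0.1 m and y of block_a_mid in the frame of tray between -0.06 and 0.06 m and z of block_a_mid in the frame of tray between 0.015 and 0.034 m and angle between each of block_a_mid, block_b_mid's own z axis and vertical below 0.15 rad and x of block_b_mid in the frame of tray between -0.1 and 0.1 m and y of block_b_mid in the frame of tray between -0.06 and 0.06 m and z of block_b_mid in the frame of tray between 0.015 and 0.034 m)) and linear speed of each of block_a, block_b, block_c, gauge below 0.02 m/s); the robot touches nothing.
It fails at once if a bystander is pushed more than 25 mm (distance of any of spray, flux, driver, spool, meter, board from where it was at the start of the episode above 0.025 m).
It fails at once if the spray can, flux jar or spool is tipped over (angle between any of spray, flux, spool's own z axis and vertical above 0.5 rad).
It fails at once if a block is dropped or thrown into the tray (faster than 0.7 m/s, its centre less than 70 mm over the tray's underside) ((x of block_a_mid in the frame of tray between -0.11 and 0.11 m and y of block_a_mid in the frame of tray between -0.07 and 0.07 m and z of block_a_mid in the frame of tray below 0.07 m and linear speed of block_a above 0.7 m/s) or (x of block_b_mid in the frame of tray between -0.11 and 0.11 m and y of block_b_mid in the frame of tray between -0.07 and 0.07 m and z of block_b_mid in the frame of tray below 0.07 m and linear speed of block_b above 0.7 m/s) or (x of block_c_mid in the frame of tray between -0.11 and 0.11 m and y of block_c_mid in the frame of tray between -0.07 and 0.07 m and z of block_c_mid in the frame of tray below 0.07 m and linear speed of block_c above 0.7 m/s)).
It also fails if it takes over 72 s, if anything falls off the work surface, if the arm or the gripper's body presses on something with over 40 N, if the wrist force passes 120 N, or if a joint passes its speed limit or range.

## Working session

There is one attempt and no reset: what is moved stays moved. The work goes in short steps, Python scripts to look and compute and a tool call to move; the robot and the scene stay as the last step left them, time stands still between calls to the robot, and variables do not carry over. Pictures are saved under pics/ and viewed, and the job is handed in when it is done.

Besides the shell and the picture viewer there is one more tool, called after "Emit:" by a JSON object that holds its "api" and its "payload", one argument or row to a line. apply_moves: Moves the arm, as the interface text tells. Shifts and turns lie within -1 to 1; 1 stands for 100 mm of shift or 0.5 rad of turn. Its arguments: {"type":"object","properties":{"increments":{"type":"array"}},"required":["increments"]}

```bash
ls; mkdir -p pics
python3 - <<'E'
from bench import arm
import cv2,numpy as np
s=arm.read_state();print(s)
for n in ["scene","top"]:
    p=arm.get_image(n);print(n,p["fx"],p["fy"],p["cx"],p["cy"],p["pose"],[k for k in p])
    cv2.imwrite(f"pics/{n}0.png",cv2.resize(p["img"][:,:,::-1],(800,600)))
    for l in ["block_a_mid","gauge_mid","gauge_tip","stand_top","slot1","slot2","slot3","rack","tray","spray","flux","driver","spool","meter","board"]:
        print(l,[(round(d["conf"],2),np.round(d["at"],1).tolist()) for d in arm.mark_of(l,p)][:5])
E
```

```text
pics
{'clock': 0.0, 'joints': array([ 1.50262524e+00,  3.85551571e-01,  6.64749514e-03, -5.48296119e-04,
       -1.19398239e+00, -2.58598491e-01]), 'joint_vel': array([-5.10956173e-04,  1.73031907e-03,  6.43481112e-05,  7.60020575e-04,
       -1.13205281e-03,  1.46962584e-03]), 'joint_efforts': array([-3.80562715e-04, -3.92287338e+01,  1.88394821e+01,  4.18619201e+00,
       -4.74928893e-03,  9.44761837e-06]), 'position': array([200.4455777 , 591.54117014, 302.82558047]), 'ee_rot': array([ 9.86665343e-01, -1.62758545e-01, -1.54300133e-04,  1.06455863e-03]), 'contact_force': array([0.53437106, 0.21755077, 0.80414804]), 'wrist_torque': array([0.0206127 , 0.03730082, 0.01640271]), 'gripper_width': 85.50611105521561}
scene 396.5431531027702 396.5431531027702 258.68642358562647 182.54384073284317 [[-7.89897261e-02 -7.62393310e-01  6.42274913e-01  1.15176973e+03]
 [ 9.96791338e-01 -5.20364954e-02  6.08213057e-02  5.42195698e+00]
 [-1.29480210e-02  6.45018328e-01  7.64057396e-01  7.72364539e+02]
 [ 0.00000000e+00  0.00000000e+00  0.00000000e+00  1.00000000e+00]] ['img', 'fx', 'fy', 'cx', 'c
[... 1464 characters left out ...]
.1]), (0.68, [373.6, 236.0]), (0.56, [364.6, 292.7]), (0.54, [373.6, 236.9]), (0.18, [257.5, 103.1])]
gauge_tip [(0.57, [414.2, 214.8])]
stand_top [(0.82, [372.3, 237.5])]
slot1 [(0.94, [256.1, 165.6]), (0.89, [292.5, 166.0]), (0.84, [213.4, 154.6])]
slot2 [(0.94, [256.1, 165.6]), (0.89, [292.5, 166.0]), (0.84, [213.4, 154.6])]
slot3 [(0.94, [256.1, 165.6]), (0.89, [292.5, 166.0]), (0.84, [213.4, 154.6])]
rack [(0.89, [256.2, 165.0])]
tray [(0.89, [132.8, 258.0]), (0.59, [199.9, 267.0])]
spray [(0.6, [366.3, 124.9])]
flux [(0.88, [129.7, 141.5])]
driver [(0.96, [203.0, 263.5])]
spool [(0.81, [297.4, 239.3]), (0.6, [130.4, 145.4])]
meter [(0.71, [258.3, 103.8])]
board [(0.73, [258.5, 266.0])]
```

View pics/scene0.png

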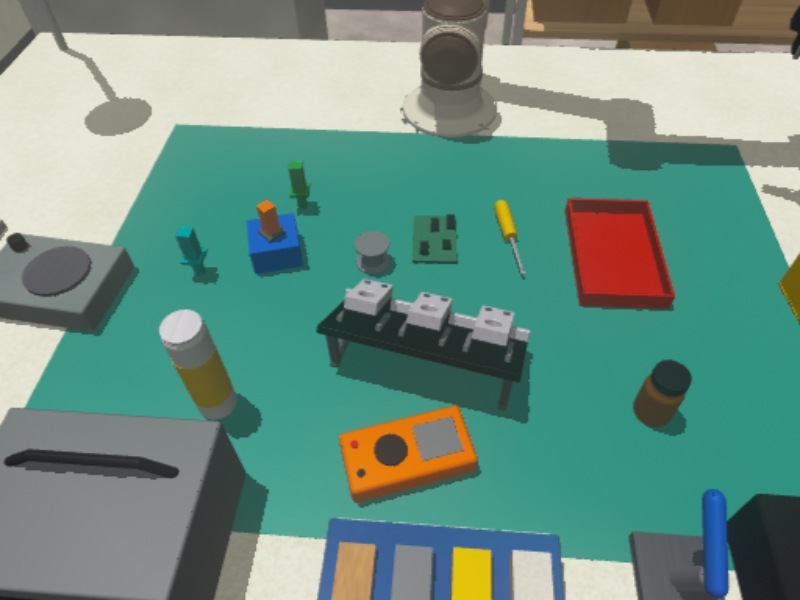

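View pics/top0.png

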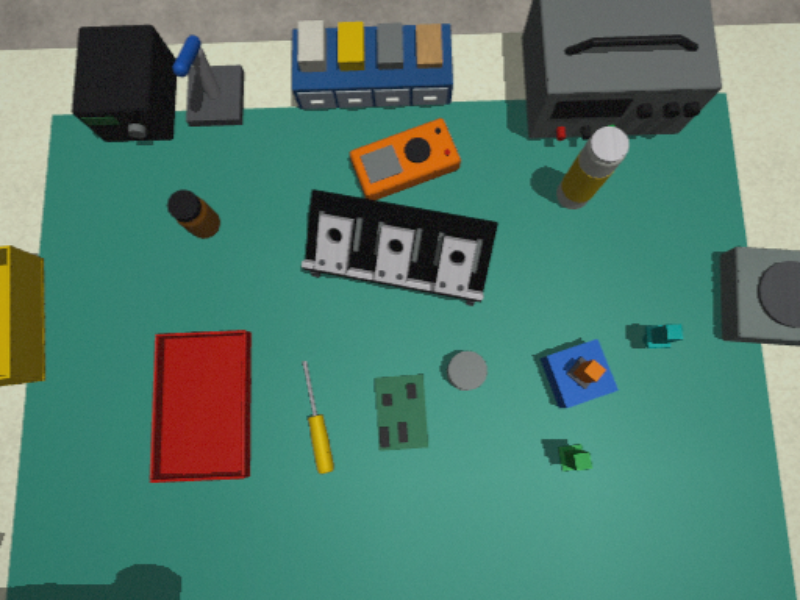

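```bash
cat > h.py <<'E'
from bench import arm
import numpy as np,cv2
from scipy.spatial.transform import Rotation as R
from scipy.optimize import least_squares
def project(p,X):
    X=np.atleast_2d(X);T=p["pose"];c=(X-T[:3,3])@T[:3,:3]
    return np.c_[p["cx"]+p["fx"]*c[:,0]/-c[:,2],p["cy"]+p["fy"]*-c[:,1]/-c[:,2]]
def ray(p,uv):
    T=p["pose"];d=np.array([(uv[0]-p["cx"])/p["fx"],-(uv[1]-p["cy"])/p["fy"],-1.]);d=T[:3,:3]@d
    return T[:3,3],d/np.linalg.norm(d)
def onz(p,uv,z):
    o,d=ray(p,uv);return o+d*(z-o[2])/d[2]
def tri(l):
    A=np.zeros((3,3));b=np.zeros(3)
    for p,uv in l:
        o,d=ray(p,uv);M=np.eye(3)-np.outer(d,d);A+=M;b+=M@o
    return np.linalg.solve(A,b)
E
python3 - <<'E'
from h import *
import pickle
P={n:arm.get_image(n) for n in ["scene","top"]}
pickle.dump(P,open("P0.pkl","wb"))
def crop(n,x,y,w,h,k,f):
    c=P[n]["img"][y:y+h,x:x+w,::-1];c=cv2.resize(c,None,fx=k,fy=k,interpolation=cv2.INTER_CUBIC);cv2.imwrite("pics/"+f,c)
crop("top",185,115,140,90,5.7,"ct.png")
crop("scene",195,170,150,100,5.3,"cs.png")
crop("top",335,205,70,65,8,"gt.png")
crop("scene",145,115,60,65,8,"gs.png")
E
```

```text
(no output)
```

View pics/ct.png

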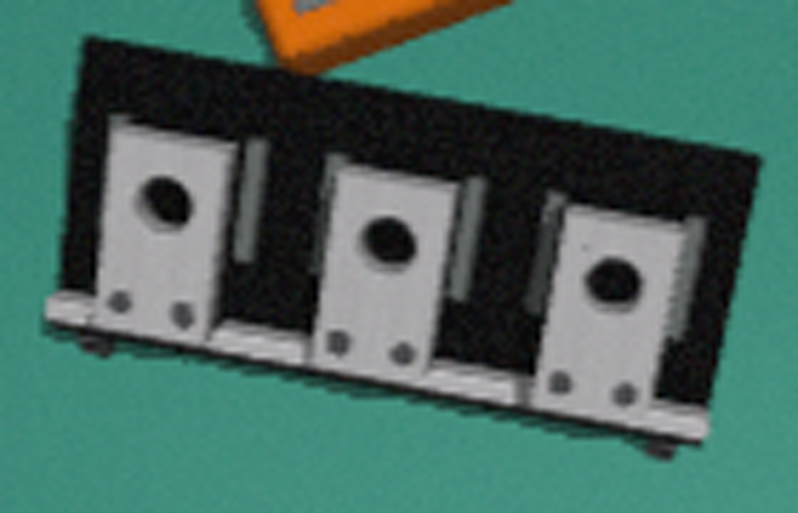

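View pics/cs.png

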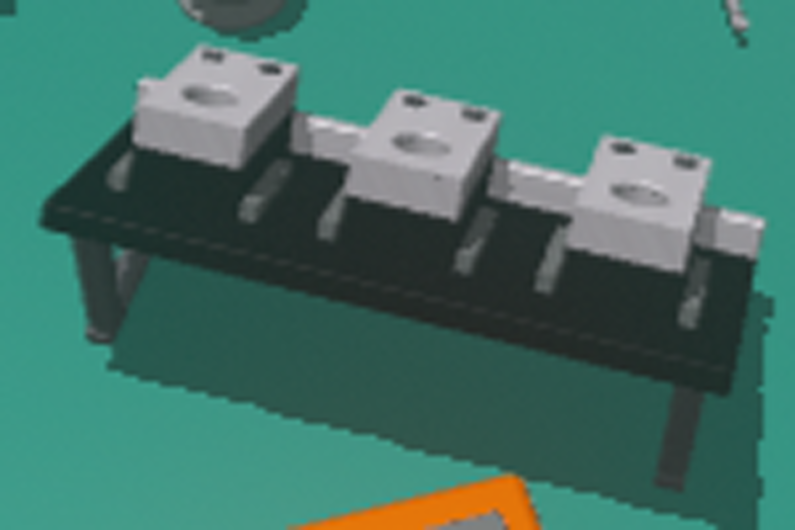

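View pics/gt.png

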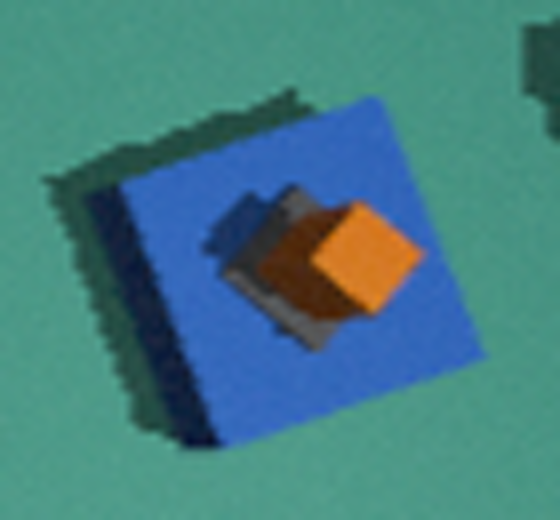

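View pics/gs.png

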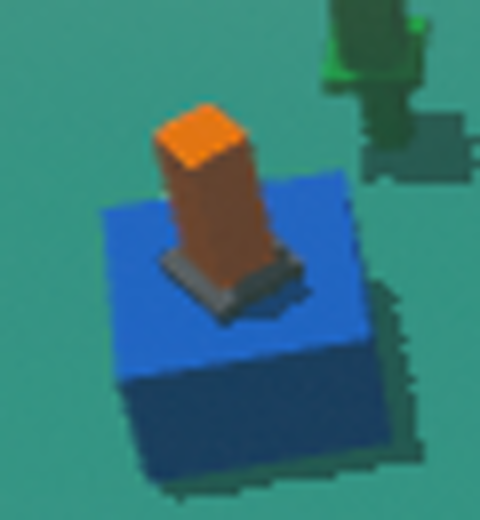

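```bash
cat > fit.py <<'E'
from h import *
import pickle
P=pickle.load(open("P0.pkl","rb"))
def un(l,k,o): return (np.array(l,float)+.5)/k-.5+np.array(o)
# order: (+x,+y),(+x,-y),(-x,-y),(-x,+y),bore
T=[[(117,124),(238,142),(210,338),(95,325),(164,203)],[(340,165),(460,182),(430,377),(316,366),(388,242)],[(565,207),(688,222),(655,412),(538,402),(613,283)]]
S=[[(692,229),(577,211),(605,135),(711,157),(640,194)],[(460,180),(352,162),(398,90),(500,110),(421,145)],[(240,128),(135,112),(200,45),(299,65),(211,96)]]
L=np.array([[40,23,20],[40,-23,20],[-40,-23,20],[-40,23,20],[14,0,20]],float)
def Rb(yaw): return R.from_euler("z",yaw).as_matrix()@R.from_euler("y",-np.pi/6).as_matrix()
def blk(c,yaw): return c+L@Rb(yaw).T
def res(v,use=("top","scene")):
    r=[]
    for i in range(3):
        X=blk(v[1+3*i:4+3*i],v[0])
        for n,A,k,o in (("top",T,5.7,(185,115)),("scene",S,5.3,(195,170))):
            if n in use: r.append(project(P[n],X)-un(A[i],k,o))
    return np.array(r)
for use in (("top","scene"),("top",),("scene",)):
    s=least_squares(lambda v:res(v,use).ravel(),[ -.17]+[600,90,90,600,0,90,600,-90,90])
    print(use,"yaw",s.x[0].round(4),s.x[1:].reshape(3,3).round(1).tolist(),"rms",np.sqrt((s.fun**2).mean()).round(2))
    if len(use)==2: print(res(s.x).round(1).tolist())
    c=s.x[1:].reshape(3,3);print(np.diff(c,axis=0)@R.from_euler("z",s.x[0]).as_matrix())
# stand
gt=un([(120,185),(378,96),(486,356),(222,446)],8,(335,205)); 
gs=un([(345,171),(103,210),(122,381),(370,338)],8,(145,115))
for n,g in (("top",gt),("scene",gs)):
    X=np.array([onz(P[n],u,50) for u in g]);print(n,X.round(1).tolist(),X.mean(0).round(1),[np.linalg.norm(X[i]-X[i-1]).round(1) for i in range(4)])
ht=un([(360,200),(425,256),(375,315),(310,262)],8,(335,205))
hs=un([(208,103),(154,134),(190,168),(247,134)],8,(145,115))
for n,g in (("top",ht),("scene",hs)):
    X=np.array([onz(P[n],u,104) for u in g]);print(n,X.round(1).tolist(),X.mean(0).round(1),[np.linalg.norm(X[i]-X[i-1]).round(1) for i in range(4)])
# collar top corners z=56+?
E
python3 fit.py
```

```text
('top', 'scene') yaw -0.1925 [[646.0, 76.0, 81.5], [627.1, -11.8, 80.8], [608.4, -99.6, 81.7]] rms 0.54
[[[-0.7, 0.4], [-1.6, 0.4], [-0.2, 0.3], [0.3, -0.6], [0.2, -0.5]], [[0.1, 0.6], [-0.6, -0.8], [-1.0, 0.0], [-0.4, 0.1], [0.0, 0.1]], [[-0.1, 0.3], [-0.7, 0.5], [-0.3, 0.4], [-0.1, -0.8], [0.2, -0.3]], [[0.7, 0.2], [-0.4, -0.9], [-0.8, 0.1], [-0.3, 0.4], [-0.2, 0.1]], [[0.4, -0.3], [-0.4, 0.3], [-0.8, 1.1], [-0.4, -0.3], [0.4, -0.7]], [[0.9, 0.4], [0.0, -1.0], [-0.9, 0.1], [-0.5, 0.3], [-0.4, 0.2]]]
[[ -1.71699306 -89.84334596  -0.76177572]
 [ -1.56608853 -89.73981307   0.93167836]]
('top',) yaw -0.1841 [[641.2, 72.9, 97.5], [624.0, -12.6, 91.9], [609.8, -100.3, 76.5]] rms 0.48
[[ -1.21004113 -87.15666332  -5.51705775]
 [  2.04689175 -88.83474261 -15.44942465]]
('scene',) yaw -0.2032 [[635.2, 78.3, 67.4], [619.6, -11.7, 71.3], [607.6, -99.5, 80.8]] rms 0.46
[[  2.9437316  -91.26594776   3.86141235]
 [  5.98905986 -88.42377413   9.52877152]]
top [[469.6, -228.8, 50.0], [493.1, -304.6, 50.0], [418.4, -328.6, 50.0], [395.3, -252.2, 50.0]] [ 444.1 -278.5   50. ] [np.float64(77.9), np.float64(79.4), np.float64(78.4), np.float64(79.8)]
scene [[395.9, -253.0, 50.0], [419.5, -329.0, 50.0], [494.9, -304.3, 50.0], [471.3, -230.2, 50.0]] [ 445.4 -279.1   50. ] [np.float64(78.8), np.float64(79.6), np.float64(79.3), np.float64(77.8)]
top [[459.5, -280.0, 104.0], [444.2, -295.9, 104.0], [429.0, -281.3, 104.0], [443.4, -265.3, 104.0]] [ 444.  -280.6  104. ] [np.float64(21.8), np.float64(22.1), np.float64(21.1), np.float64(21.6)]
scene [[424.6, -282.8, 104.0], [439.8, -296.4, 104.0], [454.2, -281.7, 104.0], [437.9, -267.4, 104.0]] [ 439.1 -282.1  104. ] [np.float64(20.3), np.float64(20.4), np.float64(20.6), np.float64(21.7)]
```

```bash
cat > fit2.py <<'E'
from fit import *
print("=====")
def model(v,i):
    x,y,z,yaw,e=v[:5]; M=Rb(yaw); c=np.array([x,y,z])+M@np.array([0,90*(1-i)+v[5+i],0])
    l=L.copy(); l[:4,:2]-=np.sign(l[:4,:2])*e
    return c,c+l@M.T
def res2(v):
    r=[]
    for i in range(3):
        c,X=model(v,i)
        for n,A,k,o,j in (("top",T,5.7,(185,115),8),("scene",S,5.3,(195,170),10)):
            q=project(P[n],X)+v[j:j+2]-un(A[i],k,o); q[4]*=1.5; r.append(q)
    return np.r_[np.array(r).ravel(), v[5:8]*.4, v[8:12]/0.8]
s=least_squares(res2,[620,-10,81,-.19,0]+[0]*7)
print(s.x.round(3)); 
for i in range(3): 
    c,X=model(s.x,i);print(i,"c",c.round(1),"mouth",X[4].round(1))
print("rms",np.sqrt((s.fun[:60]**2).mean()))
print("axis",Rb(s.x[3])[:,2], "x",Rb(s.x[3])[:,0])
for n,g in (("top",ht),("scene",hs)):
    X=np.array([onz(P[n],u,110) for u in g]);print(n,X.round(1).tolist(),X.mean(0).round(1)); d=X[1]-X[0];print(np.degrees(np.arctan2(d[1],d[0])))
    d=X[2]-X[1];print(np.degrees(np.arctan2(d[1],d[0])))
E
python3 fit2.py | sed -n '/=====/,$p'
python3 - <<'E'
from h import *
import pickle
P=pickle.load(open("P0.pkl","rb"))
for l in ["tray","board","driver","spool","spray","meter"]:
    for n in P:
        p=P[n]
        d=arm.outline_of(l,p) if 0 else None
# tray from the red colour, 1st view corners at rim z=32
im=P["top"]["img"].astype(int)
m=((im[...,0]>110)&(im[...,1]<60)&(im[...,2]<60)).astype(np.uint8)
c=max(cv2.findContours(m,0,1)[0],key=cv2.contourArea);b=cv2.boxPoints(cv2.minAreaRect(c));q=cv2.approxPolyDP(c,6,True)[:,0]
print(b,q)
for u in q: print(onz(P["top"],u,32).round(1))
im=P["scene"]["img"].astype(int)
m=((im[...,0]>90)&(im[...,1]<60)&(im[...,2]<60)).astype(np.uint8)
c=max(cv2.findContours(m,0,1)[0],key=cv2.contourArea);q=cv2.approxPolyDP(c,6,True)[:,0]
for u in q: print(u,onz(P["scene"],u,32).round(1))
E
```

```text
=====
[ 6.27052e+02 -1.17720e+01  8.09520e+01 -2.07000e-01 -6.30000e-02
 -1.95000e-01 -2.70000e-02  2.22000e-01  1.71000e-01  1.00000e-03
  1.90000e-01 -9.60000e-02]
0 c [645.5  76.1  81. ] mouth [647.6  75.7 105.3]
1 c [627.  -11.8  81. ] mouth [629.1 -12.2 105.3]
2 c [608.6 -99.6  81. ] mouth [ 610.6 -100.1  105.3]
rms 0.5785208054726771
axis [-0.48928295  0.10296695  0.8660254 ] x [ 0.84746293 -0.17834399  0.5       ]
top [[459.1, -278.1, 110.0], [443.9, -293.9, 110.0], [428.8, -279.4, 110.0], [443.1, -263.5, 110.0]] [ 443.7 -278.7  110. ]
-133.900519772823
136.1505628254379
scene [[431.1, -280.2, 110.0], [446.2, -293.7, 110.0], [460.5, -279.1, 110.0], [444.3, -265.0, 110.0]] [ 445.5 -279.5  110. ]
-41.91434068102649
45.503085017216165
[[ 95.94288 307.9992 ]
 [ 97.34055 210.16205]
 [157.34259 211.01923]
 [155.94492 308.85638]] [[156 211]
 [100 214]
 [ 96 308]
 [156 305]]
[523.5 224.3  32. ]
[520.1 358.6  32. ]
[304.1 356.   32. ]
[307.4 218.6  32. ]
[364 128] [314. 220.  32.]
[372 194] [546.6 217.7  32. ]
[431 189] [521.5 359.5  32. ]
[414 129] [309.2 355.6  32. ]
```

```bash
cat >> h.py <<'E'
N=np.array([-0.48928295,0.10296695,0.8660254])
YAW=-0.207
def down(yaw): # tool x at yaw, z down
    return R.from_euler("z",yaw)*R.from_euler("x",np.pi)
def tilt(t=np.pi/6,yaw=YAW): # tool z = -normal, x up slope
    return R.from_euler("z",yaw)*R.from_euler("y",-t)*R.from_euler("x",np.pi)
def now():
    s=arm.read_state();return np.array(s["position"]),R.from_quat(s["ee_rot"]),s
def chain(wps,step=35,rstep=.12,maxd=98,start=None,grip=1):
    """wps: list of (pos,R). prints rows per call"""
    p,r=(now()[:2] if start is None else start)
    for P2,R2 in wps:
        P2=np.array(P2,float)
        rv=(r.inv()*R2).as_rotvec(); d=P2-p
        k=1
        while True:
            # split to k calls
            ok=True;pp=[p+d*i/k for i in range(k+1)];rr=[r*R.from_rotvec(rv*i/k) for i in range(k+1)]
            n=int(max(1,np.ceil(np.linalg.norm(d)/k/step),np.ceil(np.linalg.norm(rv)/k/rstep)))
            for i in range(k):
                if np.abs(rr[i].inv().apply(pp[i+1]-pp[i])).max()>maxd: ok=False
            if np.linalg.norm(rv)/k>.48 or n>10: ok=False
            if ok: break
            k+=1
        for i in range(k):
            rows=[]
            for j in range(1,n+1):
                q=pp[i]+(pp[i+1]-pp[i])*j/n
                rows.append(np.r_[rr[i].inv().apply(q-pp[i])/100,rv/k*j/n/.5,grip].round(3).tolist())
            print("["+",".join("["+",".join(f"{v:g}" for v in w)+"]" for w in rows)+"]")
        print("--")
        p,r=P2,R2
E
python3 - <<'E'
from h import *
chain([((430,200,300),down(-.45)),((444.6,-279.1,300),down(np.radians(-44)))])
E
```

```text
[[0.214,0.186,0.002,0,-0,0.015,1],[0.429,0.372,0.005,0,-0,0.031,1],[0.643,0.558,0.007,0,-0,0.046,1],[0.858,0.744,0.01,0,-0,0.062,1]]
[[0.22,0.179,0.002,0,-0,0.015,1],[0.44,0.359,0.005,0,-0,0.031,1],[0.66,0.538,0.007,0,-0,0.046,1],[0.88,0.717,0.01,0,-0,0.062,1]]
[[0.225,0.172,0.002,0,-0,0.015,1],[0.451,0.345,0.005,0,-0,0.031,1],[0.676,0.517,0.007,0,-0,0.046,1],[0.902,0.69,0.01,0,-0,0.062,1]]
[[0.231,0.165,0.002,0,-0,0.015,1],[0.461,0.331,0.005,0,-0,0.031,1],[0.692,0.496,0.007,0,-0,0.046,1],[0.923,0.661,0.01,0,-0,0.062,1]]
--
[[0.148,0.283,0,0,-0,0.042,1],[0.295,0.567,0,0,-0,0.085,1],[0.443,0.85,0,0,-0,0.127,1]]
[[0.165,0.273,0,0,-0,0.042,1],[0.331,0.547,0,0,-0,0.085,1],[0.496,0.82,0,0,-0,0.127,1]]
[[0.182,0.262,0,0,-0,0.042,1],[0.365,0.525,0,0,-0,0.085,1],[0.547,0.787,0,0,-0,0.127,1]]
[[0.199,0.25,0,0,-0,0.042,1],[0.397,0.5,0,0,-0,0.085,1],[0.596,0.751,0,0,-0,0.127,1]]
[[0.214,0.237,0,0,-0,0.042,1],[0.428,0.474,0,0,-0,0.085,1],[0.643,0.711,0,0,-0,0.127,1]]
--
```

Emit:
{"api": "apply_moves", "payload": {
  "increments": [
    [[0.21,0.19,0,0,0,0.015,1],[0.43,0.37,0,0,0,0.03,1],[0.64,0.56,0,0,0,0.045,1],[0.86,0.74,0.01,0,0,0.06,1]]
  ]
}}

```text
clock: 2.1
position: [258.7, 493.3, 303.1]
ee_rot: [0.984, -0.177, 0.0, -0.0]
contact_force: [1.0, -0.1, -0.2]
gripper_width: 85.4
```

Emit:
{"api": "apply_moves", "payload": {
  "increments": [
    [[0.22,0.18,0,0,0,0.015,1],[0.44,0.36,0,0,0,0.03,1],[0.66,0.54,0,0,0,0.045,1],[0.88,0.72,0.01,0,0,0.06,1]]
  ]
}}

```text
clock: 2.5
position: [316.1, 395.0, 302.2]
ee_rot: [0.981, -0.192, 0.0, -0.0]
contact_force: [-0.5, 0.5, -0.1]
gripper_width: 85.2
```

Emit:
{"api": "apply_moves", "payload": {
  "increments": [
    [[0.22,0.17,0,0,0,0.015,1],[0.45,0.34,0,0,0,0.03,1],[0.67,0.51,0,0,0,0.045,1],[0.9,0.69,0.01,0,0,0.06,1]]
  ]
}}

```text
clock: 2.9
position: [373.4, 297.2, 301.3]
ee_rot: [0.978, -0.207, 0.0, -0.0]
contact_force: [0.3, 0.4, -0.0]
gripper_width: 85.4
```

Emit:
{"api": "apply_moves", "payload": {
  "increments": [
    [[0.23,0.16,0,0,0,0.015,1],[0.46,0.33,0,0,0,0.03,1],[0.69,0.49,0,0,0,0.045,1],[0.92,0.66,0.01,0,0,0.06,1]]
  ]
}}

```text
clock: 3.3
position: [430.9, 199.6, 300.3]
ee_rot: [0.975, -0.222, 0.0, -0.0]
contact_force: [0.5, 0.1, 0.4]
gripper_width: 85.4
```

Emit:
{"api": "apply_moves", "payload": {
  "increments": [
    [[0.15,0.28,0,0,0,0.04,1],[0.3,0.57,0,0,0,0.085,1],[0.44,0.85,0,0,0,0.127,1]]
  ]
}}

```text
clock: 3.6
position: [433.2, 103.6, 300.1]
ee_rot: [0.968, -0.253, 0.0, -0.0]
contact_force: [0.8, 0.2, 0.1]
gripper_width: 85.4
```

Emit:
{"api": "apply_moves", "payload": {
  "increments": [
    [[0.16,0.27,0,0,0,0.04,1],[0.33,0.55,0,0,0,0.085,1],[0.5,0.82,0,0,0,0.127,1]]
  ]
}}

```text
clock: 3.9
position: [436.7, 7.6, 300.2]
ee_rot: [0.959, -0.283, 0.0, -0.0]
contact_force: [1.1, 0.5, 0.8]
gripper_width: 85.5
```

Emit:
{"api": "apply_moves", "payload": {
  "increments": [
    [[0.18,0.26,0,0,0,0.04,1],[0.36,0.52,0,0,0,0.085,1],[0.55,0.79,0,0,0,0.127,1]]
  ]
}}

```text
clock: 4.2
position: [440.0, -88.5, 300.3]
ee_rot: [0.95, -0.314, 0.0, -0.0]
contact_force: [0.5, 0.4, -0.2]
gripper_width: 85.3
```

Emit:
{"api": "apply_moves", "payload": {
  "increments": [
    [[0.2,0.25,0,0,0,0.04,1],[0.4,0.5,0,0,0,0.085,1],[0.6,0.75,0,0,0,0.127,1]]
  ]
}}

```text
clock: 4.5
position: [443.7, -184.6, 300.2]
ee_rot: [0.939, -0.344, 0.0, -0.0]
contact_force: [0.4, 0.1, 0.2]
gripper_width: 85.3
```

Emit:
{"api": "apply_moves", "payload": {
  "increments": [
    [[0.21,0.24,0,0,0,0.04,1],[0.43,0.47,0,0,0,0.085,1],[0.64,0.71,0,0,0,0.127,1],[0.64,0.71,0,0,0,0.127,1],[0.64,0.71,0,0,0,0.127,1]]
  ]
}}

```text
clock: 5.0
position: [446.6, -279.3, 299.6]
ee_rot: [0.928, -0.374, -0.0, -0.0]
contact_force: [-0.4, -0.2, 0.1]
gripper_width: 85.5
```

Run:
```python
from h import *
chain([((444.6,-279.1,220),down(np.radians(-44))),((444.6,-279.1,137),down(np.radians(-44)))],step=25)
```

```text
[[-0.004,0.003,0.199,0,0,0.001,1],[-0.008,0.006,0.398,0,0.001,0.002,1],[-0.012,0.009,0.597,0,0.001,0.003,1],[-0.016,0.012,0.796,0,0.001,0.004,1]]
--
[[-0,-0,0.208,0,0,0,1],[-0,-0,0.415,0,0,0,1],[-0,-0,0.622,0,0,0,1],[-0,-0,0.83,0,0,0,1]]
--
```

Emit:
{"api": "apply_moves", "payload": {
  "increments": [
    [[0,0,0.2,0,0,0,1],[-0.01,0.01,0.4,0,0,0,1],[-0.01,0.01,0.6,0,0,0,1],[-0.016,0.012,0.8,0,0,0,1]]
  ]
}}

```text
clock: 5.4
position: [445.0, -277.5, 219.6]
ee_rot: [0.928, -0.372, 0.0, -0.0]
contact_force: [-0.7, -0.7, 0.9]
gripper_width: 85.1
```

Emit:
{"api": "apply_moves", "payload": {
  "increments": [
    [[0,0,0.2,0,0,0,1],[0,0,0.4,0,0,0,1],[0,0,0.6,0,0,0,1],[0,0,0.83,0,0,0,1],[0,0,0.83,0,0,0,1],[0,0,0.83,0,0,0,1]]
  ]
}}

```text
clock: 6.0
position: [445.3, -278.0, 137.4]
ee_rot: [0.928, -0.372, -0.0, 0.0]
contact_force: [0.8, 0.1, 1.3]
gripper_width: 85.5
```

Run:
```python
from h import *
print(now())
for n in ["scene","top"]:
    p=arm.get_image(n)
    c=p["img"][200:280,330:420] if n=="top" else p["img"][100:190,140:230]
    cv2.imwrite(f"pics/g1{n}.png",cv2.resize(c[:,:,::-1],None,fx=6,fy=6,interpolation=2))
```

```text
(array([ 445.26893106, -277.99963907,  137.37564309]), Rotation.from_matrix(array([[ 7.22976157e-01, -6.90872953e-01, -1.99221145e-04],
                            [-6.90872981e-01, -7.22976107e-01, -2.70106844e-04],
                            [ 4.25773849e-05,  3.32917314e-04, -9.99999944e-01]])), {'clock': 6.0, 'joints': array([-2.48652378e-01,  4.04421313e-01, -4.47785707e-01,  4.72081954e-04,
       -7.18715984e-01,  1.05639752e+00]), 'joint_vel': array([-0.00443653, -0.0215855 ,  0.02217424,  0.00321009,  0.00082196,
        0.00124836]), 'joint_efforts': array([-2.94730731e-02, -3.36357844e+01,  1.27245829e+01,  2.81387575e+00,
       -2.87770608e-02, -9.56653894e-04]), 'position': array([ 445.26893106, -277.99963907,  137.37564309]), 'ee_rot': array([ 9.28163807e-01, -3.72171896e-01, -4.21918413e-05,  1.62423958e-04]), 'contact_force': array([0.78823282, 0.14919831, 1.33488214]), 'wrist_torque': array([-0.02472246, -0.02535182, -0.01920525]), 'gripper_width': 85.54266706370045})
```

View pics/g1scene.png

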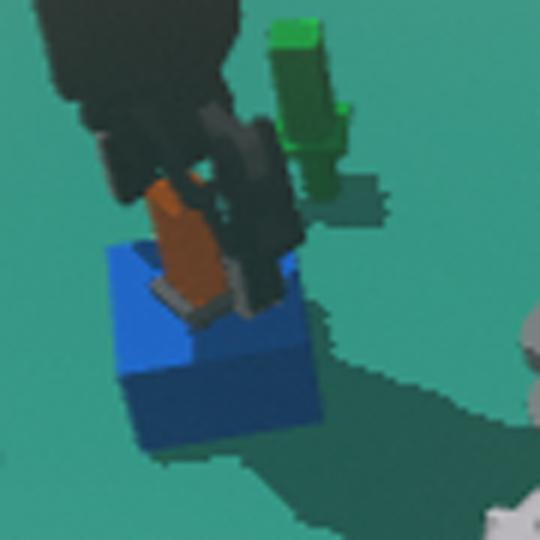

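View pics/g1top.png

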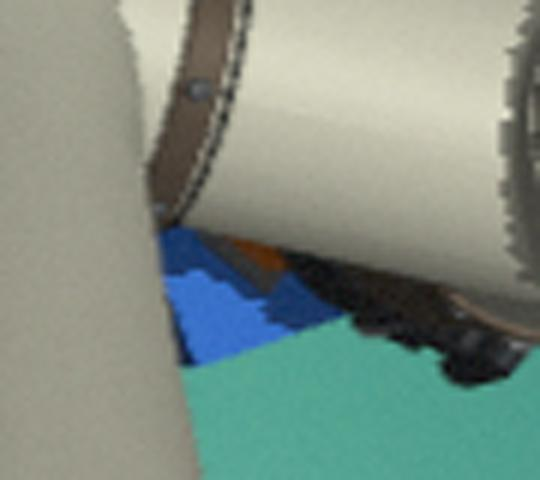

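Emit:
{"api": "apply_moves", "payload": {
  "increments": [
    [[0,0,0,0,0,0,-1],[0,0,0,0,0,0,-1],[0,0,0,0,0,0,-1],[0,0,0,0,0,0,-1],[0,0,0,0,0,0,-1],[0,0,0,0,0,0,-1],[0,0,0,0,0,0,-1],[0,0,0,0,0,0,-1]]
  ]
}}

```text
clock: 6.9
position: [445.1, -278.7, 137.3]
ee_rot: [0.928, -0.373, 0.0, 0.0]
contact_force: [-0.7, 0.4, 4.0]
gripper_width: 21.6
```

Run:
```python
from h import *
m=np.array([647.6,75.7,105.3]); 
chain([((446,-279,227),down(np.radians(-44))),((446,-279,317),down(np.radians(-44)))],step=30,grip=-1)
chain([(m+N*(123+40)+[-60,-200,60],down(np.radians(-30))),(m+N*(123+40),tilt())],start=(np.array((446,-279,317.)),down(np.radians(-44))),step=30,grip=-1)
```

```text
[[0.003,-0.001,-0.299,-0,-0,0.003,-1],[0.006,-0.003,-0.598,-0,-0.001,0.005,-1],[0.009,-0.004,-0.897,-0,-0.001,0.008,-1]]
--
[[0,0,-0.3,0,0,0,-1],[0,0,-0.6,0,0,0,-1],[0,0,-0.9,0,0,0,-1]]
--
[[-0.093,-0.208,0.013,0,0,-0.061,-1],[-0.187,-0.416,0.026,0,0,-0.122,-1],[-0.28,-0.624,0.04,0,0,-0.183,-1],[-0.373,-0.832,0.053,0,0,-0.244,-1]]
[[-0.067,-0.218,0.013,0,0,-0.061,-1],[-0.135,-0.435,0.026,0,0,-0.122,-1],[-0.202,-0.653,0.04,0,0,-0.183,-1],[-0.269,-0.871,0.053,0,0,-0.244,-1]]
--
[[-0.053,-0.226,0.067,0.018,0.115,-0.069,-1],[-0.107,-0.452,0.133,0.037,0.231,-0.137,-1],[-0.16,-0.677,0.2,0.055,0.346,-0.206,-1]]
[[-0.041,-0.229,0.065,0.018,0.115,-0.069,-1],[-0.083,-0.458,0.13,0.037,0.231,-0.137,-1],[-0.124,-0.687,0.194,0.055,0.346,-0.206,-1]]
[[-0.029,-0.231,0.065,0.018,0.115,-0.069,-1],[-0.058,-0.461,0.13,0.037,0.231,-0.137,-1],[-0.086,-0.692,0.195,0.055,0.346,-0.206,-1]]
--
```

Emit:
{"api": "apply_moves", "payload": {
  "increments": [
    [[0,0,-0.2,0,0,0,-1],[0,0,-0.5,0,0,0,-1],[0,0,-0.9,0,0,0,-1]]
  ]
}}

```text
clock: 7.2
position: [443.5, -277.9, 225.5]
ee_rot: [0.928, -0.373, -0.003, -0.0]
contact_force: [-0.1, -0.0, 0.1]
gripper_width: 21.6
```

Emit:
{"api": "apply_moves", "payload": {
  "increments": [
    [[0,0,-0.3,0,0,0,-1],[0,0,-0.6,0,0,0,-1],[0,0,-0.9,0,0,0,-1]]
  ]
}}

```text
clock: 7.5
position: [444.3, -278.2, 317.3]
ee_rot: [0.928, -0.373, -0.001, -0.0]
contact_force: [0.6, 0.2, -2.1]
gripper_width: 21.4
```

Emit:
{"api": "apply_moves", "payload": {
  "increments": [
    [[-0.09,-0.2,0,0,0,-0.06,-1],[-0.19,-0.41,0.02,0,0,-0.12,-1],[-0.28,-0.62,0.04,0,0,-0.18,-1],[-0.37,-0.83,0.05,0,0,-0.244,-1]]
  ]
}}

```text
clock: 7.9
position: [475.2, -192.0, 310.8]
ee_rot: [0.949, -0.315, -0.001, -0.0]
contact_force: [0.3, -0.3, -0.8]
gripper_width: 21.2
```

Emit:
{"api": "apply_moves", "payload": {
  "increments": [
    [[-0.07,-0.22,0,0,0,-0.06,-1],[-0.13,-0.43,0.02,0,0,-0.12,-1],[-0.2,-0.65,0.04,0,0,-0.18,-1],[-0.27,-0.87,0.05,0,0,-0.244,-1]]
  ]
}}

```text
clock: 8.3
position: [505.8, -106.1, 305.7]
ee_rot: [0.966, -0.257, -0.001, 0.0]
contact_force: [0.1, -0.0, -1.5]
gripper_width: 21.4
```

Emit:
{"api": "apply_moves", "payload": {
  "increments": [
    [[-0.05,-0.22,0.07,0.018,0.115,-0.069,-1],[-0.11,-0.45,0.13,0.037,0.231,-0.137,-1],[-0.16,-0.68,0.2,0.055,0.346,-0.206,-1]]
  ]
}}

```text
clock: 8.6
position: [525.9, -39.2, 285.9]
ee_rot: [0.975, -0.206, 0.087, 0.009]
contact_force: [-0.5, -0.3, -1.5]
gripper_width: 21.3
```

Emit:
{"api": "apply_moves", "payload": {
  "increments": [
    [[-0.04,-0.23,0.07,0.018,0.115,-0.069,-1],[-0.08,-0.46,0.13,0.037,0.231,-0.137,-1],[-0.124,-0.69,0.195,0.055,0.346,-0.206,-1]]
  ]
}}

```text
clock: 8.9
position: [545.7, 28.1, 265.9]
ee_rot: [0.973, -0.152, 0.173, 0.018]
contact_force: [0.6, -0.9, -0.7]
gripper_width: 21.4
```

Emit:
{"api": "apply_moves", "payload": {
  "increments": [
    [[-0.03,-0.23,0.07,0.018,0.115,-0.069,-1],[-0.06,-0.46,0.13,0.037,0.231,-0.137,-1],[-0.086,-0.69,0.195,0.055,0.346,-0.206,-1],[-0.086,-0.69,0.195,0.055,0.346,-0.206,-1],[-0.086,-0.69,0.195,0.055,0.346,-0.206,-1]]
  ]
}}

```text
clock: 9.4
position: [564.4, 92.8, 244.5]
ee_rot: [0.962, -0.097, 0.255, 0.028]
contact_force: [-0.2, -0.9, -1.6]
gripper_width: 21.2
```

Run:
```python
from h import *
import pickle
p,r,s=now();print(p,r.as_matrix().round(3).tolist(),s["contact_force"],s["joints"])
m=np.array([647.6,75.7,105.3])
print("tip",p+123*r.as_matrix()[:,2])
chain([(m+N*(123+40),tilt())],grip=-1)
Q={n:arm.get_image(n) for n in ["scene","top"]};pickle.dump(Q,open("Q1.pkl","wb"))
for n in Q:
    c=Q[n]["img"][110:210,180:330] if n=="top" else Q[n]["img"][120:250,200:380]
    cv2.imwrite(f"pics/a1{n}.png",cv2.resize(c[:,:,::-1],None,fx=4.4,fy=4.4,interpolation=2))
```

```text
[564.39306818  92.81564732 244.47838542] [[0.851, -0.202, 0.486], [-0.173, -0.979, -0.103], [0.496, 0.003, -0.868]] [-0.19830047 -0.90514201 -1.64273185] [ 0.39445758  0.20145827 -0.79124652  1.13258487 -0.3163214  -0.07418004]
tip [624.1255859   80.15217579 137.70449902]
[[0.04,-0.004,-0,0.002,0.008,0.01,-1]]
--
```

View pics/a1scene.png

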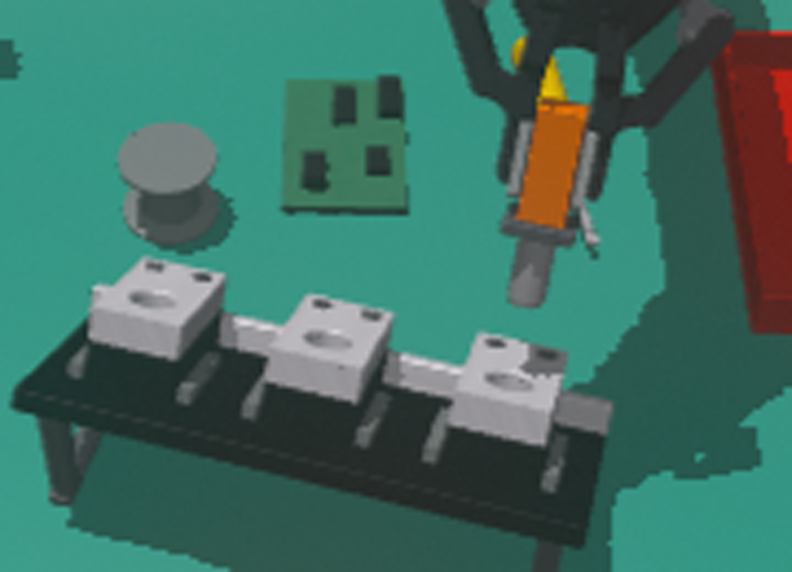

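View pics/a1top.png

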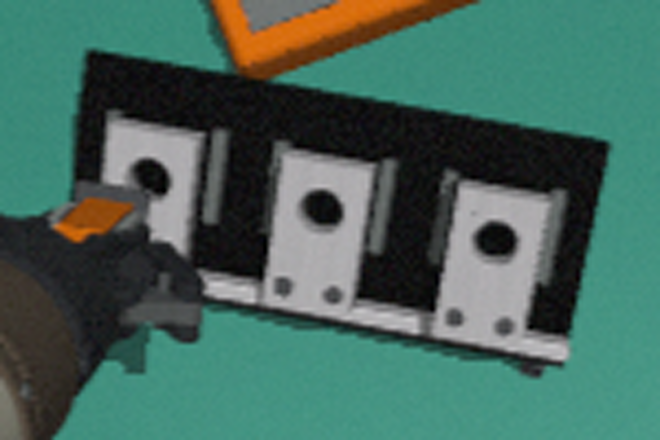

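Run:
```python
from h import *
import pickle
Q=pickle.load(open("Q1.pkl","rb"))
p,r,s=now();z=r.as_matrix()[:,2];m=np.array([647.6,75.7,105.3])
for n,(ox,oy) in (("scene",(200,120)),("top",(180,110))):
    f=lambda X:((project(Q[n],X)[0]-[ox,oy]+.5)*4.4-.5).round(0)
    print(n,"tip",f(p+123*z),"pin top",f(p+87*z),"collar top",f(p+81*z),"htop",f(p+27*z),"mouth",f(m),f(m-[31.5,-5.4,18.6]*np.array(1)))
```

```text
scene tip [525. 300.] pin top [539. 228.] collar top [541. 216.] htop [564. 103.] mouth [509. 381.] [516. 353.]
top tip [131. 201.] pin top [112. 218.] collar top [109. 222.] htop [ 78. 252.] mouth [149. 178.] [144. 247.]
```

Emit:
{"api": "apply_moves", "payload": {
  "increments": [
    [[0.04,0,0,0,0.008,0.01,-1],[0.04,0,0.12,0,0.008,0.01,-1],[0.04,0,0.24,0,0.008,0.01,-1],[0.04,0,0.32,0,0.008,0.01,-1],[0.04,0,0.36,0,0.008,0.01,-1],[0.04,0,0.36,0,0.008,0.01,-1],[0.04,0,0.36,0,0.008,0.01,-1]]
  ]
}}

```text
clock: 10.2
position: [587.3, 88.8, 218.3]
ee_rot: [0.96, -0.101, 0.26, 0.026]
contact_force: [-0.5, -0.2, -1.2]
gripper_width: 21.3
```

```bash
cat >> h.py <<'E'
M=np.array([[647.6,75.7,105.3],[629.1,-12.2,105.3],[610.6,-100.1,105.3]])
def ins(i,show=True,tag=None):
    p,r,s=now();B=tilt().as_matrix();t=p+123*r.as_matrix()[:,2]
    e=(t-M[i])@R.from_euler("z",YAW).as_matrix()@R.from_euler("y",-np.pi/6).as_matrix()
    print("tip in mouth frame x,y,z",e.round(2),"ang",(r.inv()*tilt()).as_rotvec().round(3),"F",np.array(s["contact_force"]).round(1),"Fn",(np.array(s["contact_force"])@N).round(1),"j",np.round(s["joints"],2),s["clock"])
    if tag:
        for n,(x,y,w,h) in (("scene",(200,120,180,130)),("top",(180,110,150,100))):
            c=arm.get_image(n)["img"][y:y+h,x:x+w]
            cv2.imwrite(f"pics/{tag}{n}.png",cv2.resize(c[:,:,::-1],None,fx=4.4,fy=4.4,interpolation=2))
E
python3 -c "
from h import *
ins(0,tag='b1')"
```

```text
tip in mouth frame x,y,z [3.6  0.54 5.69] ang [-0.001 -0.005 -0.003] F [-0.5 -0.2 -1.2] Fn -0.8 j [ 0.26  0.26 -0.81  1.49 -0.23 -0.32] 10.2
```

View pics/b1scene.png

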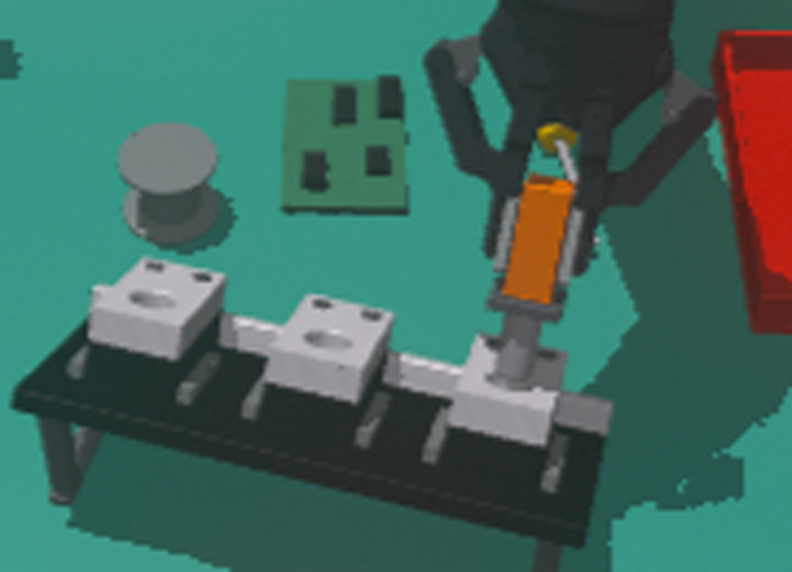

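View pics/b1top.png

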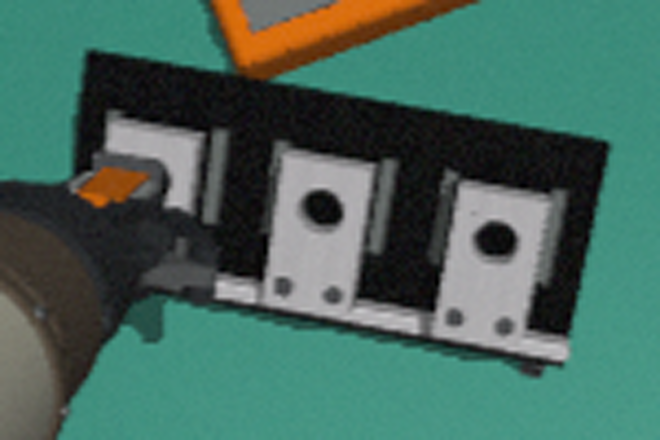

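```bash
cat > fk.py <<'E'
from h import *
from itertools import product
D=[([1.50262524,.385551571,.00664749514,-.000548,-1.19398239,-.2585985],[200.44558,591.54117,302.8256],[9.86665343e-01,-1.62758545e-01,-1.543e-4,1.06455863e-3]),
([-.248652378,.404421313,-.447785707,.000472,-.718715984,1.05639752],[445.26893,-277.99964,137.37564],[9.28163807e-01,-3.72171896e-01,-4.2e-5,1.6e-4]),
([.39445758,.20145827,-.79124652,1.13258487,-.3163214,-.07418004],[564.39306818,92.81564732,244.47838542],R.from_matrix([[0.851,-0.202,0.486],[-0.173,-0.979,-0.103],[0.496,0.003,-0.868]]).as_quat())]
s=arm.read_state();D.append((s["joints"],s["position"],s["ee_rot"]))
Rx=lambda a:R.from_euler("x",a);Ry=lambda a:R.from_euler("y",a);Rz=lambda a:R.from_euler("z",a)
def fk(q,v,s4=1,s6=1):
    a,d,h,L2,L3,e,Lt=v[:7]
    A=Rz(q[0]);S=A.apply([a,-d,h]);U=A*Ry(q[1]);E=S+U.apply([0,0,L2]);F=A*Ry(q[1]-q[2])
    W=E+F.apply([L3,0,e]);H=F*Rx(s4*q[3])*Ry(-q[4])*Rx(s6*q[5])
    return W+H.apply([Lt,0,0]),H*R.from_matrix(C)
# tool: z along H x ; at down, j6=0: tool x at yaw j1-90 -> H axes: H=Rz*Ry(90): Hx=down, Hz=radial, Hy=lateral(left); tool x= -Hy, tool y = z×x = Hx×(-Hy) = -Hz
C=np.array([[0,0,1],[-1,0,0],[0,-1,0]],float).reshape(3,3)
if __name__=="__main__":
  for s4,s6 in product((1,-1),(1,-1)):
    def res(v):
        o=[]
        for q,p,r in D:
            P,H=fk(q,v,s4,s6);o+=list(P-p)+list(100*(R.from_quat(r).inv()*H).as_rotvec())
        return np.r_[o,(v[5])*.001]
    S=least_squares(res,[0,159.6,200,400,400,0,150]);print(s4,s6,S.x.round(1),np.abs(S.fun).max().round(2),S.fun.round(1))
E
python3 fk.py
```

```text
1 1 [192.2 174.5 455.5 357.6 305.  -22.9 361.7] 226.83 [ 1.480e+01 -4.000e+00 -1.170e+01 -0.000e+00  1.000e-01 -5.180e+01
  1.230e+01 -1.810e+01  4.060e+01 -0.000e+00 -1.000e-01  2.114e+02
 -2.030e+01  5.500e+01 -2.050e+01  0.000e+00 -6.850e+01  2.011e+02
 -7.800e+00 -3.210e+01 -8.300e+00 -0.000e+00 -5.710e+01  2.268e+02
 -0.000e+00]
1 -1 [192.2 174.5 455.5 357.6 305.  -22.9 361.7] 289.48 [ 1.480e+01 -4.000e+00 -1.170e+01  0.000e+00  1.000e-01 -0.000e+00
  1.230e+01 -1.810e+01  4.060e+01  1.000e-01 -0.000e+00  1.000e-01
 -2.030e+01  5.500e+01 -2.050e+01 -5.200e+00 -7.030e+01  2.153e+02
 -7.800e+00 -3.210e+01 -8.300e+00 -2.140e+01 -6.360e+01  2.895e+02
 -0.000e+00]
-1 1 [461.5 117.  547.4 -90.5 190.5 -21.7  92.8] 211.28 [-43.2  -4.7 -22.7  -0.    0.  -51.7  44.4  32.9  76.4  -0.    0.  211.3
  14.3  -7.  -37.7  -0.    0.  -14.8 -17.7 -80.9 -16.   -0.   -0.  -65.
  -0. ]
-1 -1 [461.5 117.  547.4 -90.5 190.5 -21.7  92.8] 80.91 [-43.2  -4.7 -22.7   0.    0.   -0.   44.4  32.9  76.4  -0.    0.    0.
  14.3  -7.  -37.7  -0.    0.   -0.  -17.7 -80.9 -16.   -0.   -0.    0.
  -0. ]
```

```bash
cat > fk2.py <<'E'
from fk import *
def fk2(q,v):
    a,d,h,L2,L3,e,Lt,wy,wz,ty,tz=v
    A=Rz(q[0]);S=A.apply([a,-d,h]);U=A*Ry(q[1]);E=S+U.apply([0,0,L2]);F=A*Ry(q[1]-q[2]);G=F*Rx(-q[3])
    H=G*Ry(-q[4]);W=E+F.apply([L3,0,e])+G.apply([0,wy,wz])+H.apply([Lt,ty,tz])
    return W,H*Rx(-q[5])*R.from_matrix(C)
def res(v):
    o=[]
    for q,p,r in D: o+=list(fk2(q,v)[0]-p)
    return np.r_[o,v*np.array([.01,.01,0,0,0,.01,0,.01,.01,.01,.01])*.1]
if __name__=="__main__":
  best=None
  for d in (0,80,160):
   for wy in (0,-80,-160):
    for L in (300,450):
     S=least_squares(res,[0,d,200,L,L,0,150,wy,0,0,0])
     if best is None or S.cost<best.cost: best=S
  print(best.x.round(1),best.cost,best.fun[:12].round(2))
E
python3 fk2.py
```

```text
[ -0.    0.  160.6 564.9 421.8  -0.  225.1 -79.9   0.  -79.9   0. ] 0.006383990292008352 [-0. -0. -0.  0.  0.  0.  0. -0.  0. -0. -0. -0.]
```

```bash
cat > ik.py <<'E'
from fk2 import *
V=np.array([0,0,160.6,564.9,421.8,0,225.1,-159.8,0,0,0])
LO=np.array([-3.14,-1.21,-1.07,-3.16,-2.99,-3.1]);HI=np.array([3.14,2.06,1.41,2.05,-.16,3.1])
def ik(p,r,q0,lim=False):
    def f(q):
        P,H=fk2(q,V);return np.r_[P-p,300*(r.inv()*H).as_rotvec()]
    if lim: S=least_squares(f,np.clip(q0,LO+1e-3,HI-1e-3),bounds=(LO,HI))
    else: S=least_squares(f,q0)
    return S.x,np.abs(S.fun).max()
if __name__=="__main__":
  q=np.array(now()[2]["joints"])
  print(q.round(2))
  for i in range(3):
    qq=q
    for h in (80,40,6,-18,-36):
        qq,e=ik(M[i]+N*(123+h),tilt(),qq);print(i,h,qq.round(3),round(e,2))
E
python3 ik.py
```

```text
[ 0.26  0.26 -0.81  1.49 -0.23 -0.33]
0 80 [ 0.491  0.137 -0.737  0.888 -0.427  0.102] 0.0
0 40 [ 0.392  0.203 -0.784  1.133 -0.316 -0.076] 0.0
0 6 [ 0.265  0.261 -0.811  1.469 -0.231 -0.312] 0.0
0 -18 [ 0.164  0.305 -0.806  1.754 -0.185 -0.51 ] 0.0
0 -36 [ 0.096  0.34  -0.788  1.953 -0.162 -0.652] 0.0
1 80 [ 0.328  0.081 -0.798  0.854 -0.345  0.273] 0.0
1 40 [ 0.185  0.152 -0.86   1.229 -0.204  0.005] 0.0
1 6 [-0.069  0.216 -0.861  1.927 -0.073 -0.476] 0.0
1 -18 [-0.238  0.274 -0.751  2.538  0.028 -0.94 ] 0.0
1 -36 [-0.265  0.314 -0.688  2.73   0.054 -1.11 ] 2.25
2 80 [ 0.172  0.054 -0.792  0.684 -0.297  0.577] 0.0
2 40 [ 0.007  0.128 -0.883  1.163 -0.116  0.223] 0.0
2 6 [-0.293  0.195 -0.862  2.014  0.036 -0.368] 7.24
2 -18 [-0.354  0.247 -0.807  2.268  0.057 -0.568] 12.69
2 -36 [-0.385  0.289 -0.758  2.448  0.065 -0.721] 15.05
```

```bash
cat > br.py <<'E'
from ik import *
rng=np.random.default_rng(0)
def branches(p,r,n=60):
    out=[]
    for _ in range(n):
        q0=rng.uniform(LO,HI);q0[0]=rng.uniform(-1.2,1.2);q0[1]=rng.uniform(-.5,1.3);q0[2]=rng.uniform(-1,1)
        q,e=ik(p,r,q0,True)
        if e<.3 and not any(np.abs(q-o).max()<.05 for o in out): out.append(q)
    return out
if __name__=="__main__":
  for i in range(3):
    for h in (60,6,-36):
        for q in branches(M[i]+N*(123+h),tilt()): print(i,h,q.round(3))
E
time python3 br.py
```

```text
0 60 [ 0.446  0.17  -0.761  0.993 -0.371  0.025]
0 6 [ 0.265  0.261 -0.811  1.469 -0.231 -0.312]
0 -36 [ 0.096  0.34  -0.788  1.953 -0.162 -0.652]
1 60 [ 0.271  0.116 -0.828  0.999 -0.277  0.167]
2 60 [ 0.122  0.091 -0.83   0.832 -0.22   0.464]
real	0m41.212s
user	0m41.458s
sys	0m0.113s
```

Emit:
{"api": "apply_moves", "payload": {
  "increments": [
    [[-0.02,0.005,0,0,0,0,-1],[-0.036,0.005,0,0,0,0,-1],[-0.036,0.005,0.03,0,0,0,-1],[-0.036,0.005,0.06,0,0,0,-1],[-0.036,0.005,0.09,0,0,0,-1],[-0.036,0.005,0.09,0,0,0,-1]]
  ]
}}

```text
clock: 10.9
position: [587.9, 88.0, 207.8]
ee_rot: [0.96, -0.101, 0.259, 0.026]
contact_force: [-0.0, 0.5, -1.2]
gripper_width: 21.3
```

```bash
python3 -c "
from h import *
ins(0,tag='b2')"
```

```text
tip in mouth frame x,y,z [-1.15 -0.13 -3.77] ang [-0.001 -0.003 -0.002] F [-0.   0.5 -1.2] Fn -1.0 j [ 0.21  0.28 -0.82  1.63 -0.2  -0.43] 10.9
```

View pics/b2scene.png

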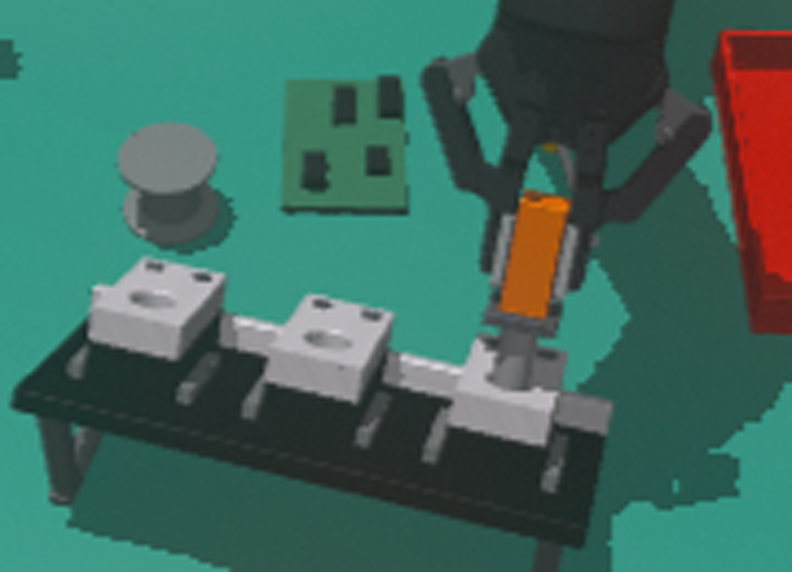

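Emit:
{"api": "apply_moves", "payload": {
  "increments": [
    [[0.011,0,0.03,0,0,0,-1],[0.011,0,0.06,0,0,0,-1],[0.011,0,0.09,0,0,0,-1],[0.011,0,0.11,0,0,0,-1],[0.011,0,0.11,0,0,0,-1]]
  ]
}}

```text
clock: 11.5
position: [594.5, 86.7, 198.9]
ee_rot: [0.96, -0.101, 0.259, 0.026]
contact_force: [0.7, 0.5, -0.9]
gripper_width: 21.2
```

```bash
python3 -c "
from h import *
ins(0)"
```

```text
tip in mouth frame x,y,z [  0.27  -0.02 -14.83] ang [-0.001 -0.004 -0.002] F [ 0.7  0.5 -0.9] Fn -1.1 j [ 0.16  0.3  -0.81  1.75 -0.19 -0.51] 11.5
```

Emit:
{"api": "apply_moves", "payload": {
  "increments": [
    [[0,0,0.015,0,0,0,-1],[0,0,0.03,0,0,0,-1],[0,0,0.045,0,0,0,-1],[0,0,0.06,0,0,0,-1],[0,0,0.06,0,0,0,-1]]
  ]
}}

```text
clock: 12.0
position: [597.4, 86.1, 193.7]
ee_rot: [0.96, -0.101, 0.259, 0.026]
contact_force: [-0.0, -0.2, -0.7]
gripper_width: 21.4
```

```bash
python3 -c "
from h import *
ins(0)"
```

```text
tip in mouth frame x,y,z [ 2.500e-01  2.000e-02 -2.079e+01] ang [-0.001 -0.004 -0.002] F [-0.  -0.2 -0.7] Fn -0.6 j [ 0.14  0.31 -0.8   1.82 -0.18 -0.56] 12.0
```

Emit:
{"api": "apply_moves", "payload": {
  "increments": [
    [[0,0,0.015,0,0,0,-1],[0,0,0.03,0,0,0,-1],[0,0,0.045,0,0,0,-1],[0,0,0.06,0,0,0,-1],[0,0,0.06,0,0,0,-1]]
  ]
}}

```text
clock: 12.5
position: [600.4, 85.5, 188.5]
ee_rot: [0.96, -0.101, 0.259, 0.026]
contact_force: [-0.5, -1.3, -1.9]
gripper_width: 21.5
```

```bash
python3 -c "
from h import *
ins(0,tag='b3')"
```

```text
tip in mouth frame x,y,z [ 2.600e-01 -1.000e-02 -2.684e+01] ang [-0.001 -0.003 -0.002] F [-0.5 -1.3 -1.9] Fn -1.6 j [ 0.12  0.32 -0.8   1.89 -0.17 -0.61] 12.5
```

View pics/b3scene.png

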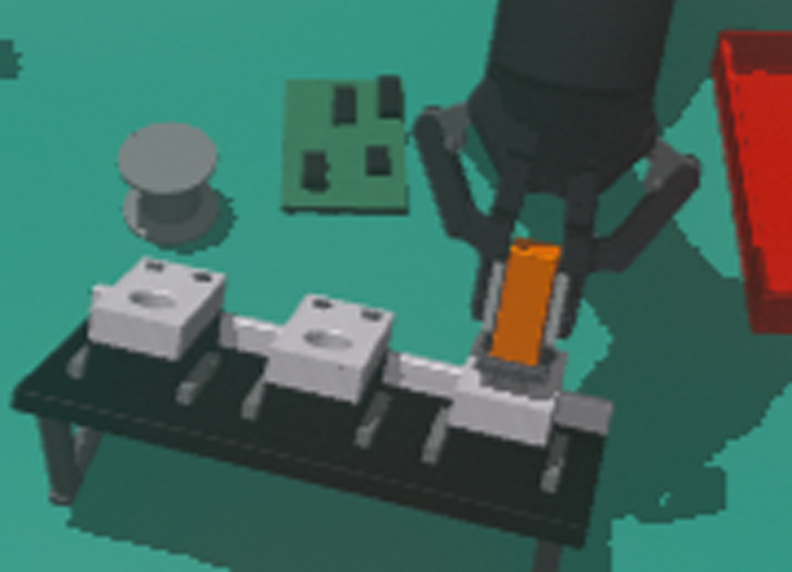

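```bash
cat > ev.py <<'E'
from ik import *
def tp(G,t,yaw=YAW):
    r=tilt(t,yaw);return G-54*r.as_matrix()[:,2],r
if __name__=="__main__":
  q=np.array(now()[2]["joints"])
  for td in (0,10,15,20):
    t=np.radians(td)
    for i in range(3):
      qq=np.array([.3,.2,-.7,.5,-.5,0])
      for h in (80,40,0,-36):
        qq,e=ik(*tp(M[i]+N*(69+h),t),qq);print(td,i,h,qq.round(2),round(e,2))
      C_=M[i]-N*20-14*tilt().as_matrix()[:,0]
      qq,e=ik(*tp(C_+N*12,t),qq);print(td,i,"blk",qq.round(2),round(e,2))
    for x in (363,463):
      for z in (150,38):
        qq,e=ik(*tp(np.array([x,289,z]),t-np.pi/6,0.02),qq);print(td,"tray",x,z,qq.round(2),round(e,2))
E
python3 ev.py
```

```text
0 0 80 [ 0.44  0.32 -0.13 -0.   -1.12  0.93] 0.0
0 0 40 [ 0.41  0.38 -0.13  0.   -1.06  0.95] 0.0
0 0 0 [ 0.4   0.44 -0.12  0.   -1.    0.97] 0.0
0 0 -36 [ 0.38  0.5  -0.11  0.   -0.96  0.99] 0.0
0 0 blk [ 0.37  0.56 -0.13  0.   -0.88  0.99] 0.0
0 1 80 [ 0.3   0.28 -0.19  0.   -1.1   1.07] 0.0
0 1 40 [ 0.28  0.34 -0.19  0.   -1.04  1.08] 0.0
0 1 0 [ 0.26  0.41 -0.19  0.   -0.98  1.1 ] 0.0
0 1 -36 [ 0.25  0.47 -0.18  0.   -0.93  1.11] 0.0
0 1 blk [ 0.24  0.53 -0.2   0.   -0.85  1.12] 0.0
0 2 80 [ 0.14  0.26 -0.22 -0.   -1.1   1.22] 0.0
0 2 40 [ 0.13  0.32 -0.22  0.   -1.03  1.23] 0.0
0 2 0 [ 0.12  0.39 -0.21  0.   -0.97  1.25] 0.0
0 2 -36 [ 0.11  0.45 -0.2   0.   -0.92  1.26] 0.0
0 2 blk [ 0.1   0.51 -0.22  0.   -0.84  1.26] 0.0
0 tray 363 150 [ 0.79  0.44 -0.14 -0.36 -1.39  0.94] 0.0
0 tray 363 38 [ 0.78  0.6  -0.22 -0.38 -1.18  1.03] 0.0
0 tray 463 150 [ 0.68  0.57  0.07 -0.31 -1.5   1.  ] 0.0
0 tray 463 38 [ 0.68  0.7  -0.01 -0.32 -1.31  1.07] 0.0
10 0 80 [ 0.49  0.25 -0.29  0.14 -0.9   0.79] 0.0
10 0 40 [ 0.46  0.31 -0.3   0.15 -0.83  0.81] 0.0
10 0 0 [ 0.44  0.38 -0.3   0.15 -0.7
[... 2112 characters left out ...]
3 -0.63  0.74] 0.0
20 1 40 [ 0.35  0.21 -0.56  0.36 -0.53  0.72] 0.0
20 1 0 [ 0.32  0.28 -0.58  0.42 -0.44  0.69] 0.0
20 1 -36 [ 0.3   0.34 -0.59  0.48 -0.36  0.64] 0.0
20 1 blk [ 0.24  0.41 -0.69  0.77 -0.21  0.39] 0.0
20 2 80 [ 0.21  0.11 -0.54  0.24 -0.61  0.98] 0.0
20 2 40 [ 0.19  0.18 -0.56  0.27 -0.52  0.97] 0.0
20 2 0 [ 0.17  0.26 -0.57  0.3  -0.43  0.94] 0.0
20 2 -36 [ 0.15  0.33 -0.58  0.35 -0.35  0.9 ] 0.0
20 2 blk [ 0.11  0.4  -0.67  0.56 -0.2   0.72] 0.0
20 tray 363 150 [ 0.93  0.29 -0.37 -0.16 -1.03  0.75] 0.0
20 tray 363 38 [ 0.93  0.46 -0.47 -0.2  -0.77  0.81] 0.0
20 tray 463 150 [ 0.79  0.42 -0.18 -0.14 -1.11  0.87] 0.0
20 tray 463 38 [ 0.79  0.56 -0.27 -0.16 -0.88  0.91] 0.0
```

Emit:
{"api": "apply_moves", "payload": {
  "increments": [
    [[0,0,0.02,0,0,0,-1],[0,0,0.04,0,0,0,-1],[0,0,0.06,0,0,0,-1],[0,0,0.06,0,0,0,-1]]
  ]
}}

```text
clock: 13.0
position: [603.4, 84.8, 183.2]
ee_rot: [0.96, -0.101, 0.259, 0.026]
contact_force: [0.4, 0.1, -1.5]
gripper_width: 21.1
```

```bash
python3 -c "
from h import *
ins(0)"
```

```text
tip in mouth frame x,y,z [ 2.700e-01 -2.000e-02 -3.292e+01] ang [-0.001 -0.003 -0.002] F [ 0.4  0.1 -1.5] Fn -1.5 j [ 0.1   0.33 -0.79  1.95 -0.16 -0.65] 13.0
```

Emit:
{"api": "apply_moves", "payload": {
  "increments": [
    [[0,0,0,0,0,0,0.2],[0,0,0,0,0,0,0.2],[0,0,0,0,0,0,0.2],[0,0,0,0,0,0,0.2],[0,0,0,0,0,0,0.2],[0,0,0,0,0,0,0.2]]
  ]
}}

```text
clock: 13.6
position: [603.2, 85.1, 183.6]
ee_rot: [0.96, -0.101, 0.259, 0.026]
contact_force: [-0.8, 0.9, 0.2]
gripper_width: 51.2
```

```bash
python3 -c "
from ev import *
ins(0,tag='b4')
t=np.radians(15)
chain([tp(M[0]+N*(69-36),t)],step=5,rstep=.04,grip=.2)
"
```

```text
tip in mouth frame x,y,z [  0.39   0.22 -32.49] ang [-0.001 -0.004 -0.002] F [-0.8  0.9  0.2] Fn 0.6 j [ 0.1   0.33 -0.79  1.95 -0.16 -0.65] 13.6
[[0.02,0,0.008,-0,-0.076,-0.001,0.2],[0.04,0,0.015,-0.001,-0.152,-0.001,0.2],[0.06,0,0.023,-0.001,-0.228,-0.002,0.2],[0.08,0,0.031,-0.002,-0.304,-0.002,0.2],[0.1,0,0.038,-0.002,-0.379,-0.003,0.2],[0.121,0,0.046,-0.003,-0.455,-0.004,0.2],[0.141,0,0.054,-0.003,-0.531,-0.004,0.2]]
--
```

View pics/b4scene.png

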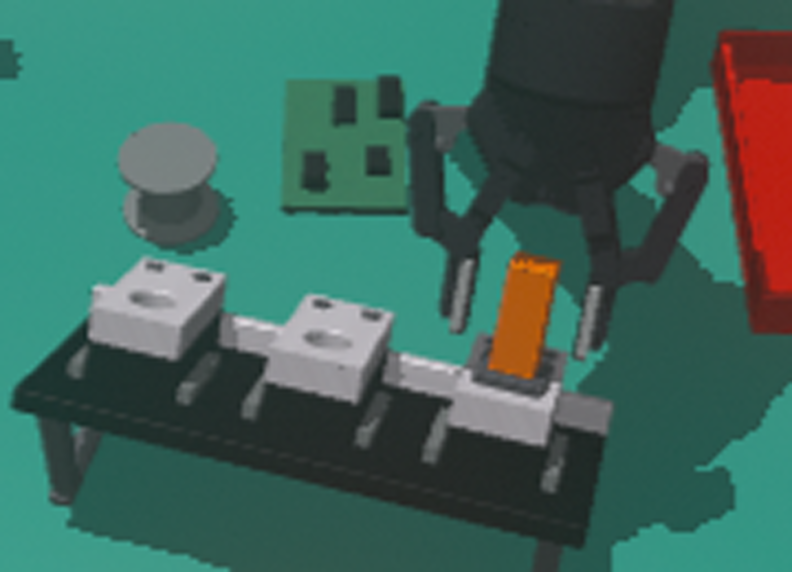

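Emit:
{"api": "apply_moves", "payload": {
  "increments": [
    [[0.02,0,0,0,-0.076,0,0.7],[0.04,0,0.01,0,-0.152,0,0.7],[0.06,0,0.02,0,-0.228,0,0.7],[0.08,0,0.03,0,-0.304,0,0.7],[0.1,0,0.04,0,-0.38,-0.003,0.7],[0.12,0,0.046,0,-0.455,-0.004,0.7],[0.141,0,0.054,-0.003,-0.531,-0.004,0.7],[0.141,0,0.054,-0.003,-0.531,-0.004,0.7],[0.141,0,0.054,-0.003,-0.531,-0.004,0.7],[0.141,0,0.054,-0.003,-0.531,-0.004,0.7]]
  ]
}}

```text
clock: 14.7
position: [617.9, 81.8, 185.9]
ee_rot: [0.986, -0.102, 0.13, 0.014]
contact_force: [-0.1, -0.7, -0.5]
gripper_width: 72.5
```

```bash
python3 -c "
from ev import *
ins(0,tag='b5')
t=np.radians(15)
chain([tp(M[0]+N*(69-36),t)],step=5,rstep=.04,grip=.2)
"
```

```text
tip in mouth frame x,y,z [-17.74  -0.21 -33.87] ang [0.001 0.261 0.   ] F [-0.1 -0.7 -0.5] Fn -0.5 j [ 0.44  0.41 -0.41  0.3  -0.56  0.69] 14.7
[[0.005,-0.009,-0.003,0.003,0.001,-0,0.2]]
--
```

View pics/b5scene.png

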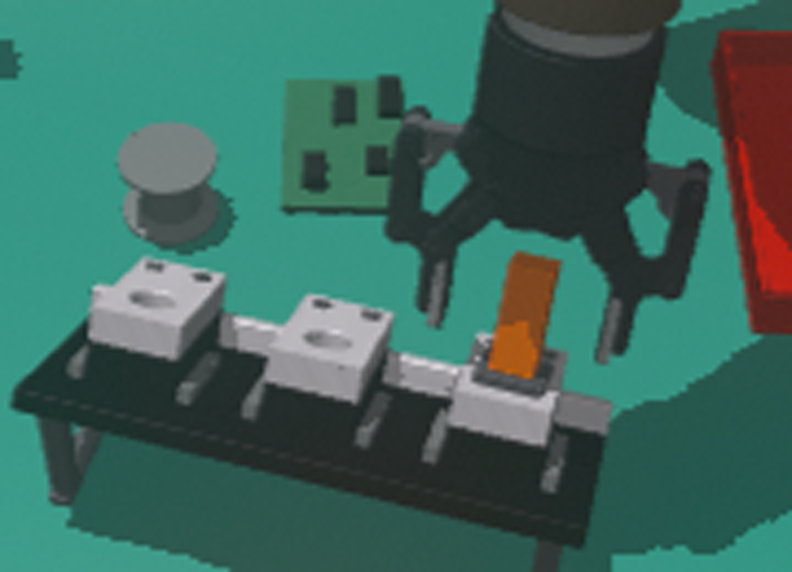

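View pics/b5top.png

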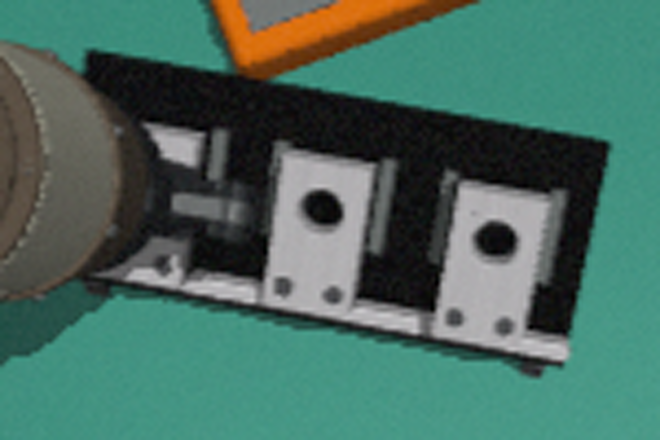

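Run:
```python
from h import *
p=arm.get_image("scene")
x,y,w,h=290,165,50,50;k=11
c=cv2.resize(p["img"][y:y+h,x:x+w,::-1],None,fx=k,fy=k,interpolation=cv2.INTER_CUBIC)
B=R.from_euler("z",YAW).as_matrix()@R.from_euler("y",-np.pi/6).as_matrix()
out=[]
for dx in (0,-2.5):
    o=c.copy()
    for L in ([[17,17,6],[17,-17,6],[-17,-17,6],[-17,17,6]],[[17,17,0],[17,-17,0],[-17,-17,0],[-17,17,0]],[[11,11,60],[11,-11,60],[-11,-11,60],[-11,11,60]],[[26,23,0],[26,-23,0],[-54,-23,0],[-54,23,0]]):
        L=np.array(L,float); 
        if abs(L[0,1])<20: L[:,0]+=dx
        q=((project(p,M[0]+L@B.T)-[x,y]+.5)*k-.5)
        cv2.polylines(o,[q.round().astype(int)],True,(0,0,255) if dx==0 else (0,255,0),1)
    out.append(o[:,:400])
cv2.imwrite("pics/ov.png",np.hstack(out))
```

```text
(no output)
```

View pics/ov.png

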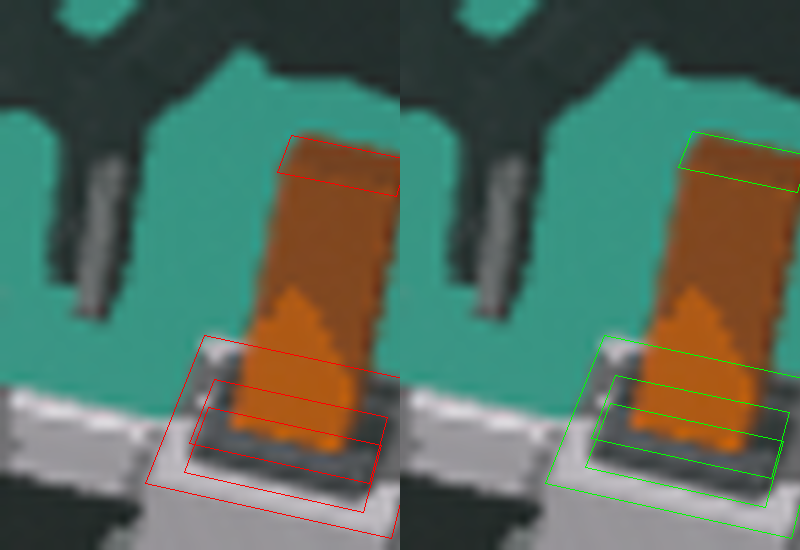

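Emit:
{"api": "apply_moves", "payload": {
  "increments": [
    [[0,0,0,0,0,0,-1],[0,0,0,0,0,0,-1],[0,0,0,0,0,0,-1],[0,0,0,0,0,0,-1],[0,0,0,0,0,0,-1],[0,0,0,0,0,0,-1],[0,0,0,0,0,0,-1]]
  ]
}}

```text
clock: 15.55
position: [617.8, 81.9, 186.2]
ee_rot: [0.986, -0.103, 0.13, 0.014]
contact_force: [-1.5, -1.0, 3.2]
gripper_width: 21.2
```

```bash
cat >> h.py <<'E'
T15=tilt(np.radians(15))
B=R.from_euler("z",YAW).as_matrix()@R.from_euler("y",-np.pi/6).as_matrix()
def bf(i):
    "grasp point relative to mouth i, in block axes"
    p,r,s=now();g=p+54*r.as_matrix()[:,2]
    print("grasp pt in mouth frame",((g-M[i])@B).round(2),"ang",(r.inv()*T15).as_rotvec().round(3),"F block axes",(np.array(s["contact_force"])@B).round(1),"tq",np.round(s["wrist_torque"],2),"w",round(s["gripper_width"],1),s["clock"])
def goto(i,x,y,z,**k):
    "move grasp point to block-frame coordinates at mouth i with tool T15"
    G=M[i]+B@np.array([x,y,z],float);return (G-54*T15.as_matrix()[:,2],T15)
E
python3 -c "
from h import *
bf(0)
w=[goto(0,0,0,33+55),goto(1,2.5,0,33+55)]
chain(w,step=25,grip=-1)"
```

```text
grasp pt in mouth frame [ 0.17 -0.1  33.13] ang [ 0. -0. -0.] F block axes [ 0.5 -1.2  3.4] tq [-0.19  0.7  -0.1 ] w 21.2 15.55
[[-0.048,-0,-0.177,0,-0,-0,-1],[-0.096,-0.001,-0.353,0,-0,-0,-1],[-0.143,-0.001,-0.53,0,-0,-0,-1]]
--
[[0.006,0.225,-0.002,0,0,0,-1],[0.012,0.449,-0.003,0,0,0,-1],[0.018,0.674,-0.005,0,0,0,-1],[0.024,0.898,-0.007,0,0,0,-1]]
--
```

Emit:
{"api": "apply_moves", "payload": {
  "increments": [
    [[-0.024,0,-0.09,0,0,0,-1],[-0.06,0,-0.22,0,0,0,-1],[-0.1,0,-0.37,0,0,0,-1],[-0.143,0,-0.53,0,0,0,-1]]
  ]
}}

```text
clock: 15.95
position: [589.5, 87.6, 234.3]
ee_rot: [0.986, -0.103, 0.129, 0.014]
contact_force: [-0.1, 0.2, -1.0]
gripper_width: 21.2
```

Emit:
{"api": "apply_moves", "payload": {
  "increments": [
    [[0,0.2,0,0,0,0,-1],[0.01,0.43,0,0,0,0,-1],[0.02,0.66,0,0,0,0,-1],[0.024,0.9,-0.007,0,0,0,-1],[0.024,0.9,-0.007,0,0,0,-1],[0.024,0.9,-0.007,0,0,0,-1]]
  ]
}}

```text
clock: 16.55
position: [573.8, -1.0, 235.6]
ee_rot: [0.986, -0.103, 0.13, 0.013]
contact_force: [-0.4, 0.1, -0.7]
gripper_width: 21.4
```

```bash
python3 -c "
from h import *
bf(1);ins(1,tag='c1')
w=[goto(1,2.5,0,33+55-44)]
chain(w,step=10,grip=-1)"
```

```text
grasp pt in mouth frame [ 2.34 -0.35 88.83] ang [-0.    -0.    -0.001] F block axes [-0.7 -0.  -0.4] tq [0.15 0.58 0.04] w 21.4 16.55
tip in mouth frame x,y,z [-15.49  -0.33  22.18] ang [-0.     0.261 -0.001] F [-0.4  0.1 -0.7] Fn -0.4 j [ 0.33  0.27 -0.45  0.22 -0.64  0.87] 16.55
[[0.023,0.001,0.086,-0,-0,0,-1],[0.046,0.002,0.172,-0,-0,0,-1],[0.069,0.003,0.257,-0.001,-0,0.001,-1],[0.092,0.004,0.343,-0.001,-0.001,0.001,-1],[0.115,0.005,0.429,-0.001,-0.001,0.001,-1]]
--
```

View pics/c1scene.png

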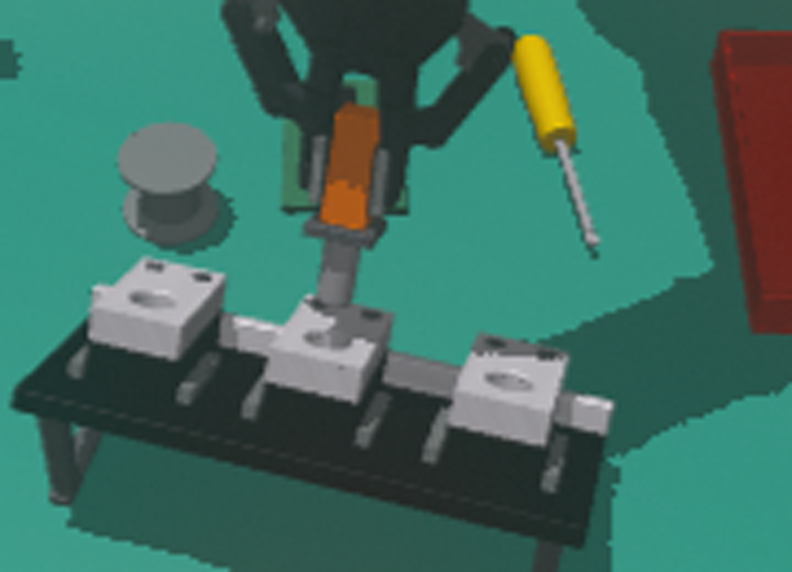

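View pics/c1top.png

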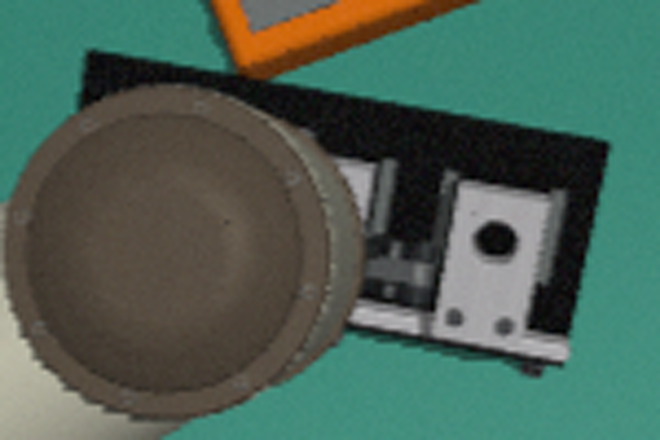

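Emit:
{"api": "apply_moves", "payload": {
  "increments": [
    [[0.01,0,0.05,0,0,0,-1],[0.03,0,0.12,0,0,0,-1],[0.05,0.001,0.18,0,0,0,-1],[0.06,0.002,0.22,0,0,0,-1],[0.07,0.003,0.26,0,0,0,-1],[0.08,0.003,0.29,0,0,0,-1],[0.08,0.003,0.29,0,0,0,-1]]
  ]
}}

```text
clock: 17.35
position: [589.4, -4.4, 208.2]
ee_rot: [0.986, -0.103, 0.129, 0.014]
contact_force: [-0.7, 0.0, -2.0]
gripper_width: 21.5
```

```bash
python3 -c "
from h import *
bf(1);ins(1,tag='c2')
w=[goto(1,2.5,0,69-24)]
chain(w,step=2,grip=-1)"
```

```text
grasp pt in mouth frame [ 2.4  -0.6  57.25] ang [ 0.     0.001 -0.   ] F block axes [-1.6 -0.1 -1.4] tq [ 0.08  0.62 -0.  ] w 21.5 17.35
tip in mouth frame x,y,z [-15.51  -0.64  -9.39] ang [ 0.     0.263 -0.   ] F [-0.7  0.  -2. ] Fn -1.4 j [ 0.31  0.33 -0.45  0.24 -0.58  0.87] 17.35
[[0.004,-0.001,0.018,-0,-0,-0,-1],[0.009,-0.001,0.035,-0,-0,-0,-1],[0.013,-0.002,0.053,-0,-0,-0,-1],[0.017,-0.003,0.071,-0,-0,-0,-1],[0.022,-0.004,0.088,-0,-0,-0,-1],[0.026,-0.004,0.106,-0,-0,-0,-1],[0.031,-0.005,0.124,-0,-0,-0,-1]]
--
```

View pics/c2scene.png

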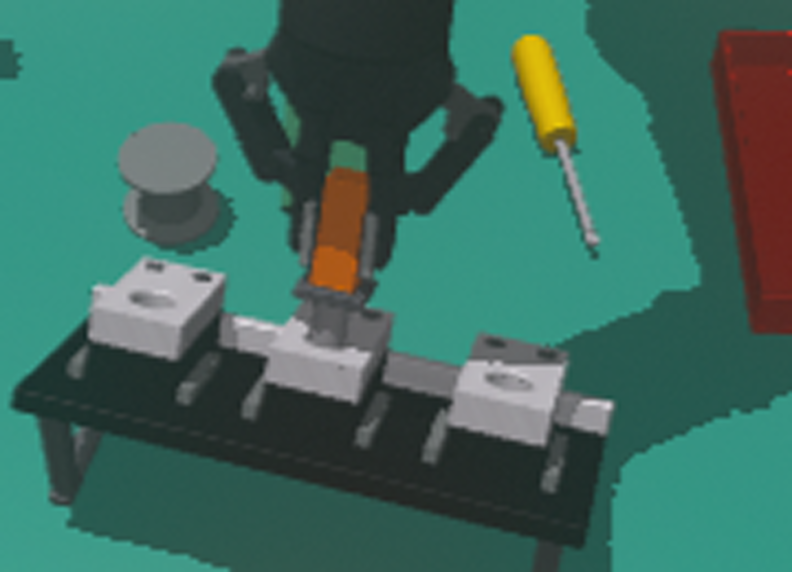

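Tip is about 12 mm inside the middle block, no resistance. Going on slowly.

Emit:
{"api": "apply_moves", "payload": {
  "increments": [
    [[0.005,0,0.02,0,0,0,-1],[0.009,0,0.035,0,0,0,-1],[0.012,0,0.05,0,0,0,-1],[0.015,0,0.06,0,0,0,-1],[0.017,0,0.07,0,0,0,-1],[0.017,0,0.07,0,0,0,-1]]
  ]
}}

```text
clock: 18.05
position: [592.4, -5.0, 203.3]
ee_rot: [0.986, -0.102, 0.13, 0.014]
contact_force: [-4.5, 1.4, 3.9]
gripper_width: 21.1
```

```bash
python3 -c "
from h import *
bf(1)"
```

```text
grasp pt in mouth frame [ 2.59 -0.48 51.39] ang [ 0.  0. -0.] F block axes [-2.1  0.4  5.7] tq [0.42 1.42 0.02] w 21.1 18.05
```

Emit:
{"api": "apply_moves", "payload": {
  "increments": [
    [[0.003,0,0.01,0,0,0,-1],[0.005,0,0.02,0,0,0,-1],[0.005,0,0.02,0,0,0,-1]]
  ]
}}

```text
clock: 18.35
position: [592.6, -5.0, 203.2]
ee_rot: [0.986, -0.102, 0.13, 0.014]
contact_force: [-13.4, 4.5, 16.2]
gripper_width: 21.2
```

```bash
python3 -c "
from h import *
bf(1)
chain([goto(1,2.5,0,70),goto(1,2.5,0,86),goto(2,2.5,0,86),goto(2,2.5,0,56)],step=22,grip=-1)"
```

```text
grasp pt in mouth frame [ 2.81 -0.51 51.22] ang [ 0.001 -0.     0.   ] F block axes [-4.1  1.6 21. ] tq [1.14 3.19 0.13] w 21.2 18.35
[[-0.051,-0.005,-0.181,0.001,-0,0,-1]]
--
[[-0.041,-0,-0.155,0,0,0,-1]]
--
[[-0,0.18,-0,0,0,0,-1],[-0,0.359,-0,0,0,0,-1],[-0,0.539,-0,0,0,0,-1],[-0,0.719,-0,0,0,0,-1],[-0,0.898,-0,0,0,0,-1]]
--
[[0.039,0,0.145,0,0,0,-1],[0.078,-0,0.29,0,0,0,-1]]
--
```

Emit:
{"api": "apply_moves", "payload": {
  "increments": [
    [[-0.03,0,-0.12,0,0,0,-1],[-0.06,0,-0.24,0,0,0,-1],[-0.09,0,-0.35,0,0,0,-1],[-0.1,0,-0.38,0,0,0,-1]]
  ]
}}

```text
clock: 18.75
position: [574.7, -1.0, 236.5]
ee_rot: [0.986, -0.102, 0.131, 0.013]
contact_force: [0.0, 0.3, -0.7]
gripper_width: 21.0
```

Emit:
{"api": "apply_moves", "payload": {
  "increments": [
    [[0,0.2,0,0,0,0,-1],[0,0.43,0,0,0,0,-1],[0,0.66,0,0,0,0,-1],[0,0.9,0,0,0,0,-1],[0,0.9,0,0,0,0,-1],[0,0.9,0,0,0,0,-1]]
  ]
}}

```text
clock: 19.35
position: [556.1, -89.6, 234.8]
ee_rot: [0.986, -0.103, 0.13, 0.014]
contact_force: [-0.0, 0.7, -0.5]
gripper_width: 21.8
```

```bash
python3 -c "
from h import *
bf(2);ins(2,tag='d1')
chain([goto(2,2.5,0,58)],step=6,grip=-1)"
```

```text
grasp pt in mouth frame [ 2.74 -0.97 87.72] ang [ 0.    -0.    -0.001] F block axes [-0.4  0.7 -0.4] tq [ 0.19  0.59 -0.03] w 21.8 19.35
tip in mouth frame x,y,z [-15.1   -0.98  21.07] ang [ 0.     0.262 -0.001] F [-0.   0.7 -0.5] Fn -0.4 j [ 0.16  0.26 -0.45  0.16 -0.62  1.08] 19.35
[[0.015,-0,0.057,-0,-0,0,-1],[0.03,-0.001,0.115,-0,-0,0,-1],[0.045,-0.001,0.172,-0,-0,0,-1],[0.059,-0.001,0.23,-0,-0,0.001,-1],[0.074,-0.001,0.287,-0,-0,0.001,-1]]
--
```

View pics/d1scene.png

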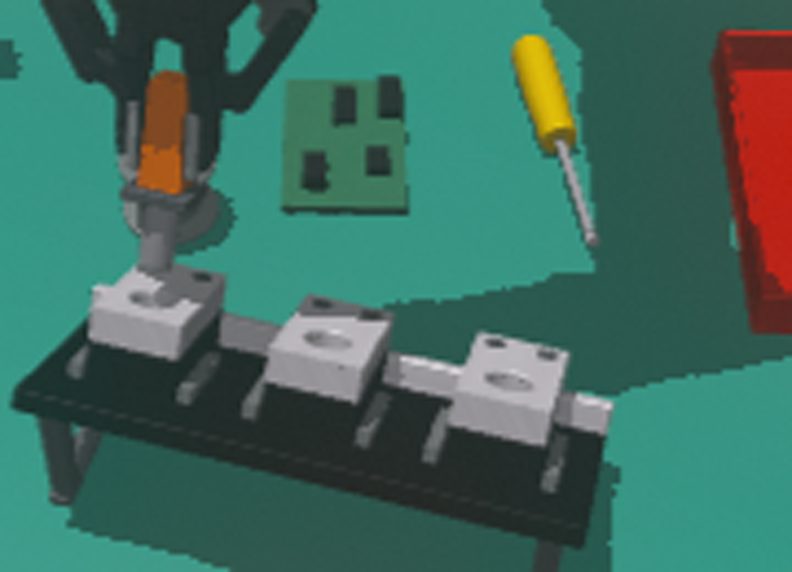

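Emit:
{"api": "apply_moves", "payload": {
  "increments": [
    [[0.01,0,0.05,0,0,0,-1],[0.03,0,0.11,0,0,0,-1],[0.045,0,0.17,0,0,0,-1],[0.06,0,0.23,0,0,0,-1],[0.07,0,0.27,0,0,0,-1],[0.08,0,0.3,0,0,0,-1],[0.087,0,0.33,0,0,0,-1],[0.087,0,0.33,0,0,0,-1]]
  ]
}}

```text
clock: 20.25
position: [572.7, -92.8, 204.8]
ee_rot: [0.986, -0.103, 0.13, 0.014]
contact_force: [1.0, 0.1, -0.0]
gripper_width: 21.5
```

```bash
python3 -c "
from h import *
bf(2)"
```

```text
grasp pt in mouth frame [ 2.3  -0.7  53.28] ang [ 0.     0.001 -0.   ] F block axes [ 0.8  0.3 -0.5] tq [0.12 0.64 0.  ] w 21.5 20.25
```

Emit:
{"api": "apply_moves", "payload": {
  "increments": [
    [[0.004,0,0.015,0,0,0,-1],[0.007,0,0.03,0,0,0,-1],[0.01,0,0.04,0,0,0,-1],[0.012,0,0.05,0,0,0,-1],[0.012,0,0.05,0,0,0,-1]]
  ]
}}

```text
clock: 20.75
position: [574.0, -93.1, 203.6]
ee_rot: [0.986, -0.102, 0.13, 0.014]
contact_force: [-11.9, 4.6, 16.4]
gripper_width: 21.0
```

```bash
python3 -c "
from h import *
bf(2);ins(2,tag='d2')
chain([goto(2,2.5,0,86),goto(0,2.5,0,86)],step=25,grip=-1)"
```

```text
grasp pt in mouth frame [ 2.98 -0.66 51.6 ] ang [ 0. -0.  0.] F block axes [-2.7  2.1 20.5] tq [1.38 2.92 0.24] w 21.0 20.75
tip in mouth frame x,y,z [-14.85  -0.69 -15.06] ang [0.    0.261 0.   ] F [-11.9   4.6  16.4] Fn 20.5 j [ 0.15  0.32 -0.45  0.17 -0.56  1.08] 20.75
[[-0.047,-0.003,-0.166,0,-0.001,0,-1],[-0.093,-0.007,-0.331,0.001,-0.001,0,-1]]
--
[[0,-0.225,0,0,0,0,-1],[0,-0.449,0,0,0,0,-1],[0,-0.674,0,0,0,0,-1],[0,-0.898,0,0,0,0,-1]]
[[0,-0.225,0,0,0,0,-1],[0,-0.449,0,0,0,0,-1],[0,-0.674,0,0,0,0,-1],[0,-0.898,0,0,0,0,-1]]
--
```

View pics/d2scene.png

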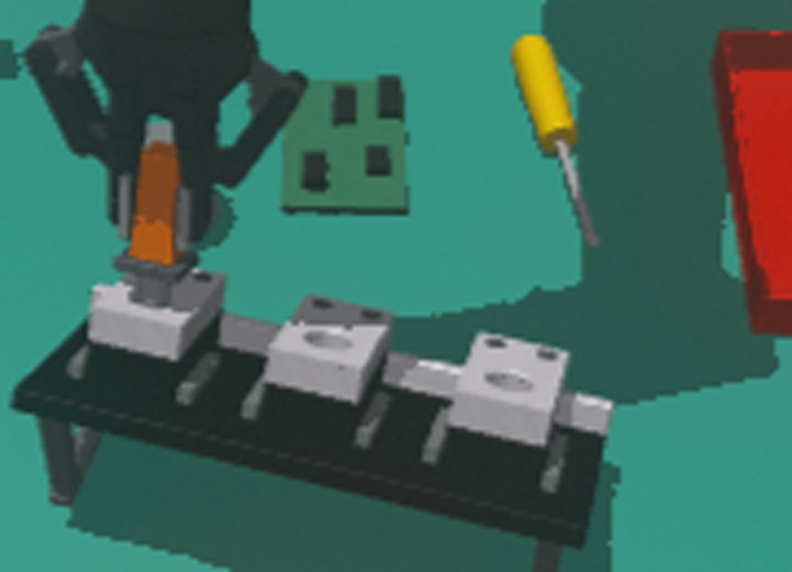

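The right block also stops the gauge at 18 mm (collar stands off the block). So the left one is good; return the gauge there.

Emit:
{"api": "apply_moves", "payload": {
  "increments": [
    [[-0.03,0,-0.12,0,0,0,-1],[-0.06,0,-0.24,0,0,0,-1],[-0.09,0,-0.35,0,0,0,-1],[-0.1,0,-0.38,0,0,0,-1]]
  ]
}}

```text
clock: 21.25
position: [556.0, -89.2, 236.5]
ee_rot: [0.986, -0.102, 0.131, 0.013]
contact_force: [0.7, -0.3, -1.2]
gripper_width: 20.8
```

Emit:
{"api": "apply_moves", "payload": {
  "increments": [
    [[0,-0.25,0,0,0,0,-1],[0,-0.5,0,0,0,0,-1],[0,-0.75,0,0,0,0,-1],[0,-0.9,0,0,0,0,-1]]
  ]
}}

```text
clock: 21.65
position: [574.9, 0.2, 234.7]
ee_rot: [0.986, -0.102, 0.13, 0.013]
contact_force: [0.5, -0.9, -1.7]
gripper_width: 21.3
```

Emit:
{"api": "apply_moves", "payload": {
  "increments": [
    [[0,-0.25,0,0,0,0,-1],[0,-0.5,0,0,0,0,-1],[0,-0.75,0,0,0,0,-1],[0,-0.9,0,0,0,0,-1],[0,-0.9,0,0,0,0,-1],[0,-0.9,0,0,0,0,-1],[0,-0.9,0,0,0,0,-1]]
  ]
}}

```text
clock: 22.35
position: [592.7, 86.0, 234.6]
ee_rot: [0.986, -0.103, 0.13, 0.014]
contact_force: [0.9, 0.0, -1.9]
gripper_width: 21.3
```

```bash
python3 -c "
from h import *
bf(0)
chain([goto(0,2,0,50),goto(0,2,0,35.5)],step=7,grip=-1)"
```

```text
grasp pt in mouth frame [ 2.24 -1.22 87.78] ang [ 0.001  0.001 -0.001] F block axes [-0.2  0.2 -2.1] tq [ 0.11  0.58 -0.01] w 21.3 22.35
[[0.016,-0.002,0.061,0,0,-0,-1],[0.032,-0.004,0.122,0,0,-0.001,-1],[0.048,-0.006,0.183,0.001,0.001,-0.001,-1],[0.064,-0.008,0.244,0.001,0.001,-0.001,-1],[0.079,-0.01,0.305,0.001,0.001,-0.002,-1],[0.095,-0.012,0.365,0.001,0.001,-0.002,-1]]
--
[[0.013,0,0.047,0,0,0,-1],[0.025,0,0.093,0,0,0,-1],[0.038,0,0.14,0,0,0,-1]]
--
```

Emit:
{"api": "apply_moves", "payload": {
  "increments": [
    [[0.016,-0.01,0.06,0,0,0,-1],[0.03,-0.012,0.12,0,0,0,-1],[0.048,-0.012,0.18,0,0,0,-1],[0.064,-0.012,0.24,0,0,0,-1],[0.08,-0.012,0.3,0,0,0,-1],[0.095,-0.012,0.365,0,0,0,-1],[0.095,-0.012,0.365,0,0,0,-1]]
  ]
}}

```text
clock: 23.05
position: [611.4, 83.9, 200.7]
ee_rot: [0.986, -0.103, 0.129, 0.014]
contact_force: [-1.2, -0.7, -1.1]
gripper_width: 21.5
```

```bash
python3 -c "
from h import *
bf(0)
chain([goto(0,2,0,34.5)],step=7,grip=-1)"
```

```text
grasp pt in mouth frame [ 1.47  0.54 49.01] ang [ 0.001  0.002 -0.   ] F block axes [-1.4 -0.9 -0.5] tq [ 0.08  0.61 -0.01] w 21.5 23.05
[[0.014,0.002,0.046,0.001,0.001,-0,-1],[0.028,0.004,0.092,0.002,0.002,-0,-1],[0.042,0.006,0.139,0.002,0.003,-0,-1]]
--
```

Emit:
{"api": "apply_moves", "payload": {
  "increments": [
    [[0.012,0.003,0.04,0,0,0,-1],[0.024,0.005,0.08,0,0,0,-1],[0.035,0.005,0.12,0,0,0,-1],[0.042,0.005,0.142,0,0,0,-1],[0.042,0.005,0.142,0,0,0,-1]]
  ]
}}

```text
clock: 23.55
position: [619.0, 82.0, 189.0]
ee_rot: [0.986, -0.103, 0.13, 0.014]
contact_force: [0.4, -0.5, -1.3]
gripper_width: 21.6
```

```bash
python3 -c "
from h import *
bf(0)"
```

```text
grasp pt in mouth frame [ 2.45  0.3  34.97] ang [ 0.  0. -0.] F block axes [-0.2 -0.4 -1.4] tq [0.09 0.62 0.  ] w 21.6 23.55
```

Emit:
{"api": "apply_moves", "payload": {
  "increments": [
    [[0,0,0,0,0,0,0.5],[0,0,0,0,0,0,0.5],[0,0,0,0,0,0,0.5],[0,0,0,0,0,0,0.5],[0,0,0,0,0,0,0.5],[0,0,-0.2,0,0,0,0.5],[0,0,-0.5,0,0,0,0.5],[0,0,-0.9,0,0,0,0.5]]
  ]
}}

```text
clock: 24.35
position: [595.3, 86.6, 275.4]
ee_rot: [0.986, -0.103, 0.128, 0.014]
contact_force: [1.5, 0.5, -0.0]
gripper_width: 63.9
```

```bash
python3 -c "
from h import *
ins(0,tag='e1')"
```

```text
tip in mouth frame x,y,z [ 6.49 -0.39 55.33] ang [0.002 0.265 0.   ] F [ 1.5  0.5 -0. ] Fn -0.7 j [ 0.47  0.28 -0.32  0.23 -0.78  0.74] 24.35
```

View pics/e1scene.png

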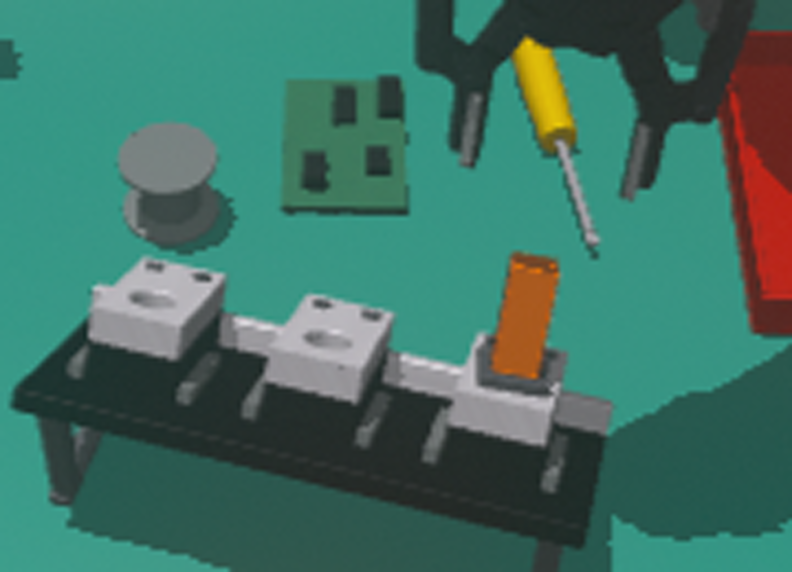

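```bash
python3 -c "
from h import *
chain([goto(1,-14-8,0,72),goto(1,-14,0,-7)],step=25,grip=.6)"
```

```text
[[-0.074,0.184,0.132,-0.003,-0.004,0,0.6],[-0.148,0.369,0.264,-0.005,-0.008,0,0.6],[-0.222,0.553,0.396,-0.008,-0.012,0,0.6],[-0.296,0.737,0.528,-0.011,-0.017,0,0.6],[-0.371,0.921,0.66,-0.013,-0.021,0,0.6]]
--
[[0.07,0,0.186,0,0,0,0.6],[0.141,-0,0.371,0,0,0,0.6],[0.211,-0,0.557,0,0,0,0.6],[0.282,-0,0.742,0,0,0,0.6]]
--
```

Emit:
{"api": "apply_moves", "payload": {
  "increments": [
    [[-0.07,0.2,0,0,0,0,0.6],[-0.15,0.45,0,0,0,0,0.6],[-0.22,0.7,0,0,0,0,0.6],[-0.3,0.92,0.15,0,0,0,0.6],[-0.37,0.92,0.4,0,0,0,0.6],[-0.37,0.92,0.66,0,0,0,0.6],[-0.37,0.92,0.66,0,0,0,0.6],[-0.37,0.92,0.66,0,0,0,0.6]]
  ]
}}

```text
clock: 25.25
position: [559.2, 0.8, 203.1]
ee_rot: [0.986, -0.102, 0.13, 0.014]
contact_force: [-0.6, -0.0, 0.9]
gripper_width: 68.6
```

```bash
python3 -c "
from h import *
arm.get_image('top')
bf(1)
chain([goto(1,-14,0,-7)],step=15,grip=.6)"
```

```text
grasp pt in mouth frame [-25.83  -1.33  68.62] ang [-0.001 -0.002  0.   ] F block axes [-0.6 -0.4  0.4] tq [ 0.15  0.5  -0.02] w 68.4 25.3
[[0.052,-0.002,0.117,-0,-0.001,0,0.6],[0.103,-0.004,0.233,-0,-0.001,0,0.6],[0.155,-0.007,0.35,-0.001,-0.002,0,0.6],[0.207,-0.009,0.467,-0.001,-0.002,0,0.6],[0.258,-0.011,0.584,-0.001,-0.003,0,0.6],[0.31,-0.013,0.7,-0.001,-0.003,0,0.6]]
--
```

Emit:
{"api": "apply_moves", "payload": {
  "increments": [
    [[0.05,-0.01,0.12,0,0,0,0.6],[0.1,-0.013,0.23,0,0,0,0.6],[0.15,-0.013,0.35,0,0,0,0.6],[0.2,-0.013,0.47,0,0,0,0.6],[0.26,-0.013,0.58,0,0,0,0.6],[0.31,-0.013,0.7,0,0,0,0.6],[0.31,-0.013,0.7,0,0,0,0.6],[0.31,-0.013,0.7,0,0,0,0.6]]
  ]
}}

```text
clock: 26.1
position: [606.3, -8.1, 142.8]
ee_rot: [0.986, -0.103, 0.129, 0.014]
contact_force: [-0.1, 0.2, -0.4]
gripper_width: 68.1
```

```bash
python3 -c "
from h import *
bf(1);ins(1,tag='f1')"
```

```text
grasp pt in mouth frame [-15.39  -0.69  -8.1 ] ang [ 0.001  0.001 -0.   ] F block axes [-0.3  0.2 -0.3] tq [0.07 0.47 0.03] w 68.1 26.1
tip in mouth frame x,y,z [-33.31  -0.73 -74.73] ang [ 0.001  0.263 -0.   ] F [-0.1  0.2 -0.4] Fn -0.3 j [ 0.29  0.44 -0.5   0.31 -0.42  0.81] 26.1
```

View pics/f1scene.png

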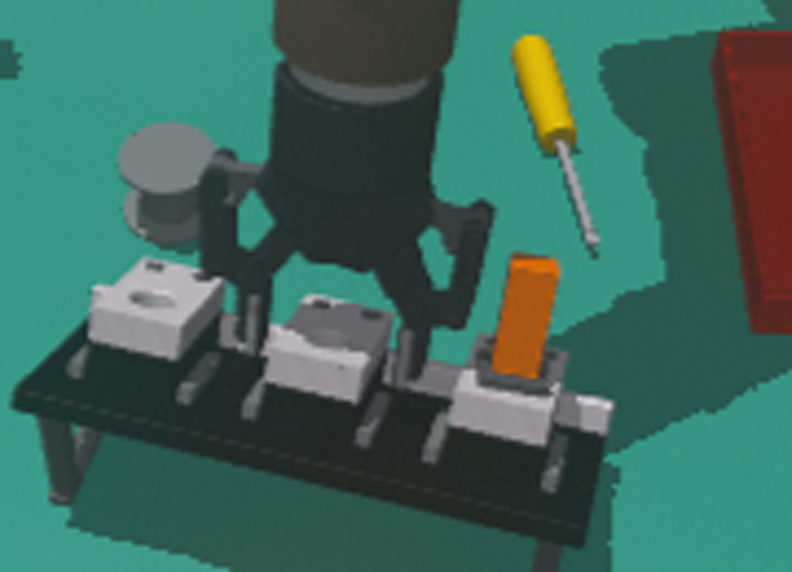

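Emit:
{"api": "apply_moves", "payload": {
  "increments": [
    [[0,0,0,0,0,0,-1],[0,0,0,0,0,0,-1],[0,0,0,0,0,0,-1],[0,0,0,0,0,0,-1],[0,0,0,0,0,0,-1],[0,0,0,0,0,0,-1]]
  ]
}}

```text
clock: 26.8
position: [606.2, -7.8, 144.3]
ee_rot: [0.986, -0.103, 0.13, 0.013]
contact_force: [-2.8, 0.9, 6.4]
gripper_width: 45.0
```

```bash
python3 -c "
from h import *
bf(1)
chain([goto(1,-14,0,25),goto(1,-14,0,100)],step=18,grip=-1)"
```

```text
grasp pt in mouth frame [-14.6   -0.33  -6.75] ang [-0.    -0.001 -0.   ] F block axes [0.7 0.3 7. ] tq [0.27 1.13 0.01] w 45.0 26.8
[[-0.038,-0.002,-0.154,-0,-0.001,-0,-1],[-0.076,-0.004,-0.308,-0.001,-0.002,-0,-1]]
--
[[-0.039,0,-0.145,0,0,0,-1],[-0.078,-0,-0.29,0,0,0,-1],[-0.116,0,-0.435,0,0,0,-1],[-0.155,-0,-0.58,0,0,0,-1],[-0.194,0,-0.724,0,0,0,-1]]
--
```

Emit:
{"api": "apply_moves", "payload": {
  "increments": [
    [[-0.02,0,-0.08,0,0,0,-1],[-0.05,0,-0.2,0,0,0,-1],[-0.08,0,-0.31,0,0,0,-1]]
  ]
}}

```text
clock: 27.1
position: [589.1, -5.0, 170.8]
ee_rot: [0.986, -0.103, 0.128, 0.014]
contact_force: [-0.2, -0.1, -4.0]
gripper_width: 45.1
```

Emit:
{"api": "apply_moves", "payload": {
  "increments": [
    [[-0.04,0,-0.16,0,0,0,-1],[-0.09,0,-0.34,0,0,0,-1],[-0.14,0,-0.52,0,0,0,-1],[-0.194,0,-0.72,0,0,0,-1],[-0.194,0,-0.72,0,0,0,-1]]
  ]
}}

```text
clock: 27.6
position: [553.1, 3.3, 238.1]
ee_rot: [0.986, -0.102, 0.131, 0.013]
contact_force: [0.9, 0.3, -3.8]
gripper_width: 45.0
```

```bash
cat >> h.py <<'E'
def tr(x,y,z,t=-15,yaw=.02):
    r=tilt(np.radians(t),yaw);return (np.array([x,y,z],float)-54*r.as_matrix()[:,2],r)
E
python3 -c "
from h import *
bf(1);ins(1,tag='f2')
chain([tr(500,10,235,8,-.15),tr(463,180,235),tr(463,289.4,190),tr(463,289.4,105)],step=35,grip=-1)"
```

```text
grasp pt in mouth frame [-14.67  -0.4  101.57] ang [-0.002 -0.002 -0.   ] F block axes [-1.2  0.5 -3.7] tq [0.17 0.7  0.05] w 45.0 27.6
tip in mouth frame x,y,z [-32.38  -0.27  34.88] ang [-0.002  0.26  -0.   ] F [ 0.9  0.3 -3.8] Fn -3.7 j [ 0.35  0.24 -0.5   0.23 -0.62  0.84] 27.6
[[-0.151,0.015,-0.223,0.007,-0.081,-0.038,-1],[-0.302,0.03,-0.445,0.015,-0.162,-0.075,-1],[-0.454,0.045,-0.668,0.022,-0.242,-0.113,-1]]
--
[[-0.067,-0.275,-0.007,-0.003,-0.133,-0.057,-1],[-0.135,-0.55,-0.015,-0.007,-0.267,-0.114,-1],[-0.202,-0.825,-0.022,-0.01,-0.4,-0.171,-1]]
[[-0.044,-0.28,0.002,-0.003,-0.133,-0.057,-1],[-0.088,-0.559,0.005,-0.007,-0.267,-0.114,-1],[-0.133,-0.839,0.007,-0.01,-0.4,-0.171,-1]]
--
[[0.034,-0.273,0.107,0,0,0,-1],[0.069,-0.547,0.215,0,0,0,-1]]
[[0.034,-0.273,0.107,0,0,0,-1],[0.069,-0.547,0.215,0,0,0,-1]]
--
[[0.073,-0,0.274,0,0,0,-1],[0.147,-0,0.547,0,0,0,-1],[0.22,-0,0.821,0,0,0,-1]]
--
```

View pics/f2scene.png

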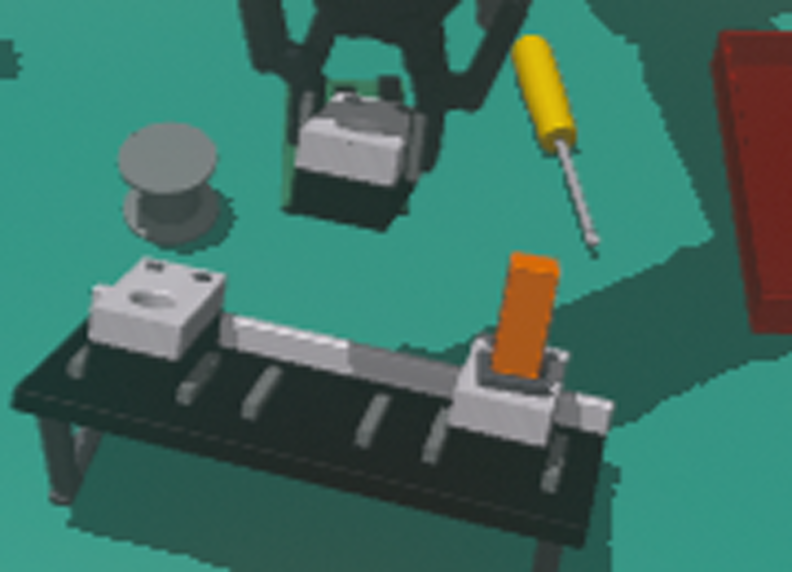

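Emit:
{"api": "apply_moves", "payload": {
  "increments": [
    [[-0.15,0.015,-0.22,0,-0.08,-0.038,-1],[-0.3,0.03,-0.44,0.01,-0.16,-0.075,-1],[-0.45,0.045,-0.67,0.022,-0.242,-0.113,-1]]
  ]
}}

```text
clock: 28.0
position: [492.4, 11.1, 287.5]
ee_rot: [0.995, -0.074, 0.067, 0.006]
contact_force: [0.2, 0.3, -3.6]
gripper_width: 44.6
```

Emit:
{"api": "apply_moves", "payload": {
  "increments": [
    [[-0.07,-0.27,0,0,-0.13,-0.057,-1],[-0.13,-0.55,-0.01,-0.007,-0.267,-0.114,-1],[-0.2,-0.82,-0.02,-0.01,-0.4,-0.171,-1]]
  ]
}}

```text
clock: 28.3
position: [485.7, 96.0, 287.1]
ee_rot: [0.999, -0.032, -0.032, 0.003]
contact_force: [1.6, 0.1, -4.1]
gripper_width: 45.0
```

Emit:
{"api": "apply_moves", "payload": {
  "increments": [
    [[-0.04,-0.28,0,0,-0.13,-0.057,-1],[-0.09,-0.56,0,-0.007,-0.267,-0.114,-1],[-0.133,-0.84,0.007,-0.01,-0.4,-0.171,-1]]
  ]
}}

```text
clock: 28.6
position: [478.2, 181.0, 286.0]
ee_rot: [0.991, 0.011, -0.132, 0.002]
contact_force: [0.4, -0.0, -4.4]
gripper_width: 44.7
```

Emit:
{"api": "apply_moves", "payload": {
  "increments": [
    [[0.035,-0.27,0.1,0,0,0,-1],[0.07,-0.55,0.21,0,0,0,-1]]
  ]
}}

```text
clock: 28.8
position: [479.0, 236.1, 263.4]
ee_rot: [0.991, 0.01, -0.13, 0.002]
contact_force: [1.4, -0.1, -4.5]
gripper_width: 45.2
```

Emit:
{"api": "apply_moves", "payload": {
  "increments": [
    [[0.035,-0.27,0.1,0,0,0,-1],[0.07,-0.55,0.21,0,0,0,-1],[0.07,-0.55,0.21,0,0,0,-1]]
  ]
}}

```text
clock: 29.1
position: [478.2, 292.4, 239.2]
ee_rot: [0.991, 0.011, -0.132, 0.002]
contact_force: [-0.0, -0.5, -3.4]
gripper_width: 45.1
```

Emit:
{"api": "apply_moves", "payload": {
  "increments": [
    [[0.07,0,0.27,0,0,0,-1],[0.14,0,0.52,0,0,0,-1],[0.2,0,0.74,0,0,0,-1],[0.22,0,0.82,0,0,0,-1],[0.22,0,0.82,0,0,0,-1],[0.22,0,0.82,0,0,0,-1]]
  ]
}}

```text
clock: 29.7
position: [479.7, 290.0, 158.9]
ee_rot: [0.992, 0.01, -0.129, 0.001]
contact_force: [-0.1, 0.7, -4.5]
gripper_width: 45.0
```

```bash
cat >> h.py <<'E'
def gp(tag=None):
    p,r,s=now();g=p+54*r.as_matrix()[:,2]
    print("grasp pt",g.round(2),"ang err",(r.inv()*tr(0,0,0)[1]).as_rotvec().round(3),"F",np.round(s["contact_force"],1),"w",round(s["gripper_width"],1),s["clock"])
    if tag:
        for n,(x,y,w,h) in (("scene",(330,80,150,120)),("top",(80,190,120,130))):
            c=arm.get_image(n)["img"][y:y+h,x:x+w]
            cv2.imwrite(f"pics/{tag}{n}.png",cv2.resize(c[:,:,::-1],None,fx=4.4,fy=4.4,interpolation=2))
E
python3 -c "
from h import *
gp('t1')
chain([tr(463,289.4,60),tr(463,289.4,42)],step=12,grip=-1)"
```

```text
grasp pt [465.85 289.76 106.68] ang err [-0.    -0.003  0.001] F [-0.1  0.7 -4.5] w 45.0 29.7
[[0.024,0.002,0.116,-0.001,-0.002,0,-1],[0.047,0.003,0.233,-0.001,-0.004,0.001,-1],[0.071,0.005,0.349,-0.002,-0.006,0.001,-1],[0.094,0.006,0.465,-0.002,-0.008,0.002,-1]]
--
[[0.023,-0,0.087,0,0,0,-1],[0.047,-0,0.174,0,0,0,-1]]
--
```

View pics/t1scene.png

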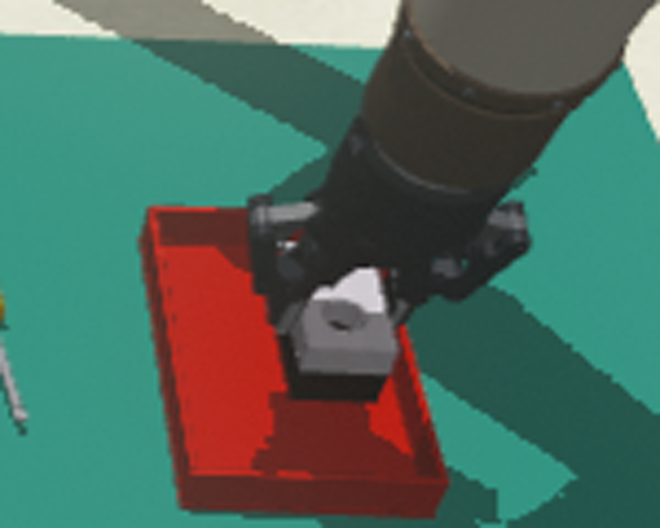

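View pics/t1top.png

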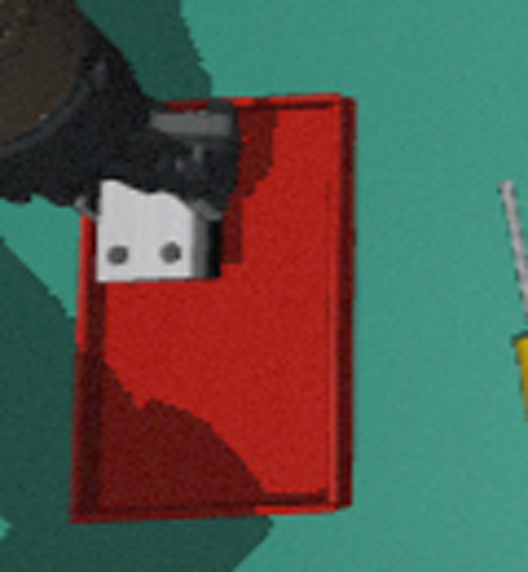

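Emit:
{"api": "apply_moves", "payload": {
  "increments": [
    [[0.025,0,0.12,0,0,0,-1],[0.047,0,0.23,0,0,0,-1],[0.07,0,0.35,0,0,0,-1],[0.094,0,0.46,0,-0.006,0,-1],[0.12,0,0.54,0,-0.006,0,-1],[0.13,0,0.6,0,-0.006,0,-1],[0.13,0,0.6,0,-0.006,0,-1]]
  ]
}}

```text
clock: 30.5
position: [475.7, 289.6, 95.7]
ee_rot: [0.991, 0.01, -0.132, 0.002]
contact_force: [-1.1, -0.2, -4.6]
gripper_width: 45.0
```

```bash
python3 -c "
from h import *
gp()
chain([tr(462.4,289.4,38.2)],step=2,grip=-1)"
```

```text
grasp pt [461.57 289.18  43.59] ang err [ 0.002  0.003 -0.   ] F [-1.1 -0.2 -4.6] w 45.0 30.5
[[0.007,-0,0.017,0.001,0.002,-0,-1],[0.014,-0.001,0.033,0.002,0.004,-0,-1],[0.02,-0.001,0.05,0.003,0.006,-0,-1]]
--
```

Emit:
{"api": "apply_moves", "payload": {
  "increments": [
    [[0.005,0,0.015,0,0.003,0,-1],[0.01,0,0.03,0,0.006,0,-1],[0.014,0,0.04,0,0.006,0,-1],[0.016,0,0.05,0,0.006,0,-1],[0.016,0,0.05,0,0.006,0,-1]]
  ]
}}

```text
clock: 31.0
position: [476.3, 289.8, 91.7]
ee_rot: [0.992, 0.01, -0.13, 0.001]
contact_force: [0.4, -0.2, -4.0]
gripper_width: 45.0
```

```bash
python3 -c "
from h import *
gp('t2')"
```

```text
grasp pt [462.43 289.55  39.51] ang err [ 0.    -0.002  0.   ] F [ 0.4 -0.2 -4. ] w 45.0 31.0
```

View pics/t2scene.png

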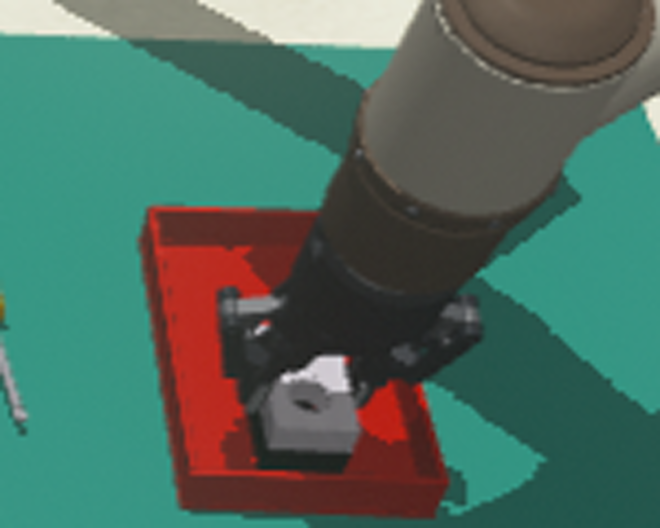

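Emit:
{"api": "apply_moves", "payload": {
  "increments": [
    [[0.002,0,0.01,0,0,0,-1],[0.005,0,0.02,0,0,0,-1],[0.005,0,0.02,0,0,0,-1]]
  ]
}}

```text
clock: 31.4
position: [476.4, 289.9, 90.1]
ee_rot: [0.992, 0.01, -0.13, 0.001]
contact_force: [-0.7, -0.1, 0.4]
gripper_width: 44.8
```

```bash
python3 -c "
from h import *
gp()"
```

```text
grasp pt [462.51 289.63  37.94] ang err [ 0.    -0.002  0.001] F [-0.7 -0.1  0.4] w 44.8 31.4
```

Emit:
{"api": "apply_moves", "payload": {
  "increments": [
    [[0.002,0,0.01,0,0,0,-1],[0.002,0,0.01,0,0,0,-1],[0.002,0,0.005,0,0,0,0.5],[0.002,0,0,0,0,0,0.5],[0.002,0,0,0,0,0,0.5],[0.002,0,0,0,0,0,0.5],[0,0,-0.15,0,0,0,0.5],[0,0,-0.4,0,0,0,0.5],[0,0,-0.7,0,0,0,0.5],[0,0,-0.98,0,0,0,0.5]]
  ]
}}

```text
clock: 32.4
position: [501.8, 290.3, 185.2]
ee_rot: [0.991, 0.01, -0.13, 0.002]
contact_force: [0.6, -0.3, 0.1]
gripper_width: 63.8
```

```bash
python3 -c "
from h import *
gp('t3')
T=[tr(463,250,230,0,-.1),goto(2,-14-9,0,130)]
chain(T,step=45,rstep=.14,grip=.6)"
```

```text
grasp pt [487.88 290.02 133.07] ang err [ 0.001 -0.002  0.001] F [ 0.6 -0.3  0.1] w 63.8 32.4
[[-0.215,0.134,-0.274,0.007,0.168,0.081,0.6],[-0.429,0.268,-0.549,0.014,0.336,0.161,0.6],[-0.644,0.402,-0.823,0.022,0.505,0.242,0.6]]
--
[[0.104,0.404,0.032,-0.004,0.065,0.027,0.6],[0.209,0.808,0.064,-0.007,0.131,0.053,0.6]]
[[0.113,0.401,0.04,-0.004,0.065,0.027,0.6],[0.225,0.802,0.081,-0.007,0.131,0.053,0.6]]
[[0.12,0.398,0.049,-0.004,0.065,0.027,0.6],[0.241,0.795,0.099,-0.007,0.131,0.053,0.6]]
[[0.127,0.394,0.059,-0.004,0.065,0.027,0.6],[0.255,0.788,0.118,-0.007,0.131,0.053,0.6]]
--
```

View pics/t3scene.png

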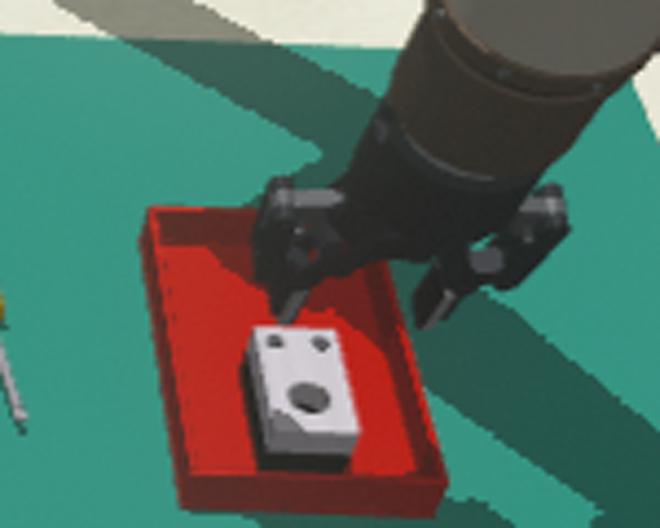

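Emit:
{"api": "apply_moves", "payload": {
  "increments": [
    [[-0.2,0.13,-0.27,0,0.168,0.08,0.6],[-0.43,0.27,-0.55,0.014,0.336,0.16,0.6],[-0.64,0.4,-0.82,0.022,0.5,0.24,0.6]]
  ]
}}

```text
clock: 32.8
position: [461.2, 249.0, 280.0]
ee_rot: [0.999, -0.051, -0.004, 0.003]
contact_force: [0.1, 0.4, 1.9]
gripper_width: 68.2
```

Emit:
{"api": "apply_moves", "payload": {
  "increments": [
    [[0.1,0.4,0.03,0,0.065,0.027,0.6],[0.21,0.81,0.06,-0.007,0.131,0.053,0.6]]
  ]
}}

```text
clock: 33.0
position: [473.6, 166.5, 275.2]
ee_rot: [0.998, -0.062, 0.029, 0.005]
contact_force: [0.9, -0.4, -0.3]
gripper_width: 68.4
```

Emit:
{"api": "apply_moves", "payload": {
  "increments": [
    [[0.11,0.4,0.04,0,0.065,0.027,0.6],[0.225,0.8,0.08,-0.007,0.131,0.053,0.6]]
  ]
}}

```text
clock: 33.2
position: [486.5, 83.1, 267.8]
ee_rot: [0.995, -0.076, 0.061, 0.009]
contact_force: [0.3, -0.7, 0.5]
gripper_width: 68.5
```

Emit:
{"api": "apply_moves", "payload": {
  "increments": [
    [[0.12,0.4,0.05,0,0.065,0.027,0.6],[0.24,0.8,0.1,-0.007,0.131,0.053,0.6]]
  ]
}}

```text
clock: 33.4
position: [499.2, 0.0, 261.5]
ee_rot: [0.992, -0.089, 0.093, 0.013]
contact_force: [1.2, 0.4, -0.8]
gripper_width: 68.3
```

Emit:
{"api": "apply_moves", "payload": {
  "increments": [
    [[0.13,0.4,0.06,0,0.065,0.027,0.6],[0.255,0.79,0.12,-0.007,0.131,0.053,0.6],[0.255,0.79,0.12,-0.007,0.131,0.053,0.6]]
  ]
}}

```text
clock: 33.7
position: [510.9, -84.6, 254.0]
ee_rot: [0.987, -0.105, 0.124, 0.017]
contact_force: [-0.4, 0.8, 0.0]
gripper_width: 68.5
```

```bash
python3 -c "
from h import *
arm.get_image('top');bf(2)
chain([goto(2,-22,0,60),goto(2,-14.6,-.3,-7)],step=22,grip=.6)"
```

```text
grasp pt in mouth frame [-27.01  -4.12 127.51] ang [ 0.008  0.011 -0.001] F block axes [-0.1  0.7 -0. ] tq [ 0.14  0.49 -0.04] w 68.4 33.75
[[0.056,-0.011,0.159,0.004,0.005,-0.001,0.6],[0.112,-0.021,0.318,0.008,0.011,-0.001,0.6],[0.168,-0.032,0.477,0.011,0.016,-0.002,0.6],[0.224,-0.042,0.636,0.015,0.021,-0.003,0.6]]
--
[[0.061,0.001,0.157,0,0,0,0.6],[0.122,0.001,0.314,0,0,0,0.6],[0.184,0.002,0.471,0,0,0,0.6],[0.245,0.003,0.628,0,0,0,0.6]]
--
```

Emit:
{"api": "apply_moves", "payload": {
  "increments": [
    [[0.06,-0.02,0.16,0.004,0.005,0,0.6],[0.11,-0.042,0.32,0.008,0.01,0,0.6],[0.17,-0.042,0.48,0.011,0.016,-0.002,0.6],[0.224,-0.042,0.636,0.015,0.021,-0.003,0.6],[0.224,-0.042,0.636,0.015,0.021,-0.003,0.6],[0.224,-0.042,0.636,0.015,0.021,-0.003,0.6]]
  ]
}}

```text
clock: 34.35
position: [549.9, -84.2, 199.5]
ee_rot: [0.986, -0.1, 0.13, 0.013]
contact_force: [-0.1, 0.0, 0.2]
gripper_width: 68.2
```

```bash
python3 -c "
from h import *
arm.get_image('top');bf(2)
chain([goto(2,-14.6,-.3,-7)],step=15,grip=.6)"
```

```text
grasp pt in mouth frame [-20.68   3.1   61.17] ang [-0.002 -0.002  0.005] F block axes [-0.2 -0.5 -0.2] tq [ 0.1   0.55 -0.03] w 68.6 34.4
[[0.047,0.007,0.129,-0.001,-0.001,0.002,0.6],[0.094,0.014,0.257,-0.001,-0.002,0.004,0.6],[0.141,0.021,0.386,-0.002,-0.003,0.006,0.6],[0.188,0.028,0.515,-0.003,-0.004,0.008,0.6],[0.235,0.035,0.643,-0.004,-0.005,0.01,0.6]]
--
```

Emit:
{"api": "apply_moves", "payload": {
  "increments": [
    [[0.047,0.02,0.13,0,0,0.01,0.6],[0.094,0.035,0.26,0,-0.002,0.01,0.6],[0.14,0.035,0.38,0,-0.003,0.01,0.6],[0.19,0.035,0.51,-0.003,-0.004,0.01,0.6],[0.235,0.035,0.64,-0.004,-0.005,0.01,0.6],[0.235,0.035,0.64,-0.004,-0.005,0.01,0.6],[0.235,0.035,0.64,-0.004,-0.005,0.01,0.6]]
  ]
}}

```text
clock: 35.1
position: [587.8, -96.5, 143.2]
ee_rot: [0.986, -0.103, 0.129, 0.014]
contact_force: [0.1, 0.0, 0.7]
gripper_width: 68.2
```

```bash
python3 -c "
from h import *
bf(2);ins(2,tag='g1');bf(2)"
```

```text
grasp pt in mouth frame [-15.13  -1.2   -7.76] ang [ 0.001  0.002 -0.001] F block axes [0.4 0.  0.6] tq [0.06 0.52 0.04] w 68.2 35.1
tip in mouth frame x,y,z [-33.11  -1.27 -74.38] ang [ 0.001  0.264 -0.001] F [0.1 0.  0.7] Fn 0.6 j [ 0.14  0.42 -0.5   0.22 -0.41  1.03] 35.1
grasp pt in mouth frame [-14.5   -0.98  -6.94] ang [ 0.     0.    -0.001] F block axes [-0.2 -0.3  0. ] tq [0.06 0.53 0.02] w 68.1 35.2
```

View pics/g1scene.png

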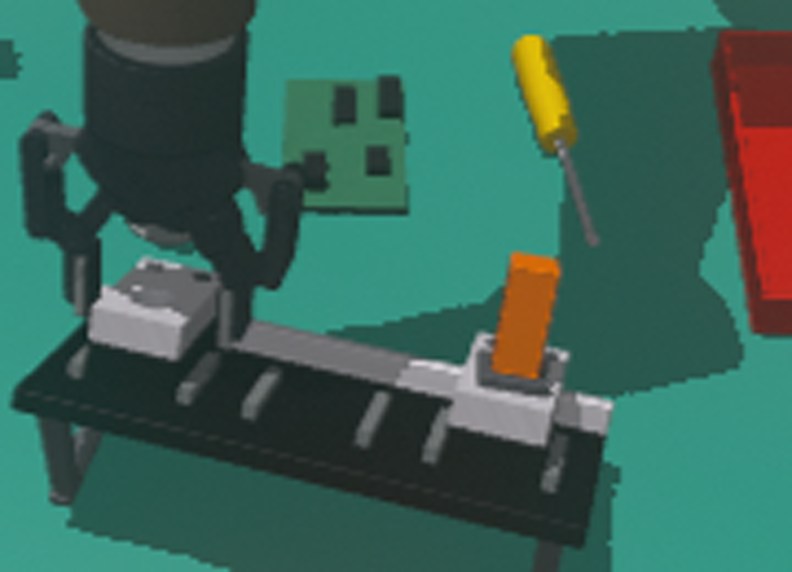

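Fingers straddle the right block (column 80–240, row ~290). Close and lift.

Emit:
{"api": "apply_moves", "payload": {
  "increments": [
    [[0,-0.005,0,0,0,0,-1],[0,-0.005,0,0,0,0,-1],[0,-0.005,0,0,0,0,-1],[0,-0.005,0,0,0,0,-1],[0,-0.005,0,0,0,0,-1],[0,-0.005,0,0,0,0,-1]]
  ]
}}

```text
clock: 35.8
position: [587.9, -95.7, 144.9]
ee_rot: [0.986, -0.103, 0.13, 0.014]
contact_force: [-4.0, 1.2, 6.1]
gripper_width: 44.9
```

```bash
python3 -c "
from h import *
bf(2)"
```

```text
grasp pt in mouth frame [-14.18  -0.43  -6.3 ] ang [ 0.    -0.001 -0.001] F block axes [-0.5  0.4  7.4] tq [0.39 1.01 0.01] w 44.9 35.8
```

Emit:
{"api": "apply_moves", "payload": {
  "increments": [
    [[-0.02,0,-0.08,0,0,0,-1],[-0.05,0,-0.2,0,0,0,-1],[-0.08,0,-0.31,0,0,0,-1]]
  ]
}}

```text
clock: 36.1
position: [570.8, -92.7, 171.6]
ee_rot: [0.986, -0.103, 0.128, 0.014]
contact_force: [-0.3, -0.1, -4.2]
gripper_width: 45.0
```

Emit:
{"api": "apply_moves", "payload": {
  "increments": [
    [[-0.04,0,-0.16,0,0,0,-1],[-0.09,0,-0.34,0,0,0,-1],[-0.14,0,-0.52,0,0,0,-1],[-0.194,0,-0.72,0,0,0,-1],[-0.194,0,-0.72,0,0,0,-1]]
  ]
}}

```text
clock: 36.6
position: [534.7, -84.6, 238.8]
ee_rot: [0.986, -0.103, 0.131, 0.013]
contact_force: [1.1, 0.1, -3.9]
gripper_width: 45.2
```

```bash
python3 -c "
from h import *
bf(2);ins(2,tag='g2')
chain([tr(460,-60,245,8,-.15),tr(400,200,245),tr(366,289.4,190),tr(366,289.4,105)],step=38,grip=-1)"
```

```text
grasp pt in mouth frame [-14.21  -0.43 102.11] ang [-0.001 -0.002 -0.001] F block axes [-1.   0.3 -3.9] tq [0.18 0.63 0.02] w 45.2 36.6
tip in mouth frame x,y,z [-31.94  -0.38  35.43] ang [-0.001  0.26  -0.001] F [ 1.1  0.1 -3.9] Fn -3.9 j [ 0.18  0.21 -0.5   0.17 -0.62  1.05] 36.6
[[-0.224,-0.028,-0.274,0.008,-0.081,-0.038,-1],[-0.447,-0.056,-0.548,0.015,-0.161,-0.076,-1],[-0.671,-0.083,-0.821,0.023,-0.242,-0.114,-1]]
--
[[-0.085,-0.278,-0.01,-0.002,-0.089,-0.038,-1],[-0.17,-0.557,-0.021,-0.005,-0.178,-0.076,-1],[-0.254,-0.835,-0.031,-0.007,-0.267,-0.114,-1]]
[[-0.07,-0.283,-0.001,-0.002,-0.089,-0.038,-1],[-0.139,-0.565,-0.002,-0.005,-0.178,-0.076,-1],[-0.209,-0.848,-0.003,-0.007,-0.267,-0.114,-1]]
[[-0.053,-0.286,0.006,-0.002,-0.089,-0.038,-1],[-0.106,-0.572,0.012,-0.005,-0.178,-0.076,-1],[-0.159,-0.859,0.018,-0.007,-0.267,-0.114,-1]]
--
[[-0.056,-0.3,0.205,0,0,0,-1],[-0.112,-0.6,0.41,0,0,0,-1],[-0.169,-0.901,0.615,0,0,0,-1]]
--
[[0.073,-0,0.274,0,0,0,-1],[0.147,-0,0.547,0,0,0,-1],[0.22,-0,0.821,0,0,0,-1]]
--
```

View pics/g2scene.png

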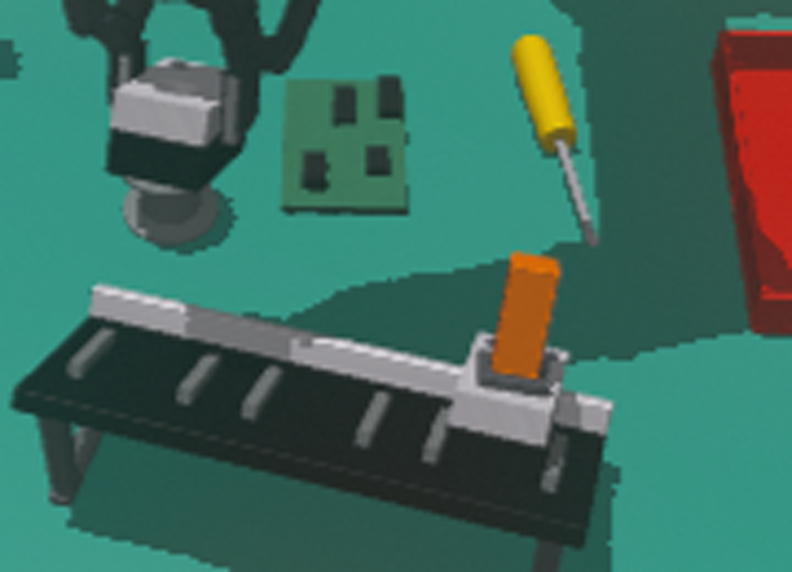

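Emit:
{"api": "apply_moves", "payload": {
  "increments": [
    [[-0.22,-0.03,-0.27,0,-0.08,-0.038,-1],[-0.45,-0.056,-0.55,0.015,-0.16,-0.076,-1],[-0.67,-0.083,-0.82,0.023,-0.242,-0.114,-1]]
  ]
}}

```text
clock: 37.0
position: [452.0, -58.8, 297.3]
ee_rot: [0.995, -0.075, 0.067, 0.006]
contact_force: [1.6, 0.0, -3.7]
gripper_width: 45.2
```

Emit:
{"api": "apply_moves", "payload": {
  "increments": [
    [[-0.085,-0.28,-0.01,0,-0.09,-0.038,-1],[-0.17,-0.56,-0.02,-0.005,-0.178,-0.076,-1],[-0.254,-0.835,-0.03,-0.007,-0.267,-0.114,-1]]
  ]
}}

```text
clock: 37.3
position: [440.0, 28.2, 296.9]
ee_rot: [0.999, -0.047, 0.001, 0.004]
contact_force: [0.7, -1.1, -3.8]
gripper_width: 45.0
```

Emit:
{"api": "apply_moves", "payload": {
  "increments": [
    [[-0.07,-0.28,0,0,-0.09,-0.038,-1],[-0.14,-0.56,0,-0.005,-0.178,-0.076,-1],[-0.21,-0.85,0,-0.007,-0.267,-0.114,-1]]
  ]
}}

```text
clock: 37.6
position: [427.3, 115.1, 295.7]
ee_rot: [0.998, -0.018, -0.066, 0.003]
contact_force: [0.9, 0.1, -4.4]
gripper_width: 44.4
```

Emit:
{"api": "apply_moves", "payload": {
  "increments": [
    [[-0.05,-0.29,0,0,-0.09,-0.038,-1],[-0.11,-0.57,0.01,-0.005,-0.178,-0.076,-1],[-0.16,-0.86,0.02,-0.007,-0.267,-0.114,-1]]
  ]
}}

```text
clock: 37.9
position: [414.5, 201.7, 295.0]
ee_rot: [0.991, 0.01, -0.132, 0.002]
contact_force: [-0.3, -0.0, -4.0]
gripper_width: 44.9
```

Emit:
{"api": "apply_moves", "payload": {
  "increments": [
    [[-0.056,-0.3,0.2,0,0,0,-1],[-0.11,-0.6,0.41,0,0,0,-1],[-0.17,-0.9,0.61,0,0,0,-1],[-0.17,-0.9,0.61,0,0,0,-1],[-0.17,-0.9,0.61,0,0,0,-1]]
  ]
}}

```text
clock: 38.4
position: [380.6, 290.2, 240.1]
ee_rot: [0.991, 0.01, -0.131, 0.003]
contact_force: [-0.3, -0.7, -3.4]
gripper_width: 44.7
```

```bash
python3 -c "
from h import *
arm.get_image('top');gp()
chain([tr(366,289.4,105),tr(366,289.4,43)],step=20,grip=-1)"
```

```text
grasp pt [367.04 289.4  188.71] ang err [0.002 0.    0.   ] F [ 0.3  0.  -2.8] w 44.7 38.45
[[0.041,-0,0.162,0.001,0,0,-1],[0.083,-0,0.325,0.002,0,0,-1],[0.124,-0,0.487,0.002,0,0,-1],[0.165,-0.001,0.649,0.003,0,0,-1],[0.207,-0.001,0.811,0.004,0,0,-1]]
--
[[0.04,-0,0.15,0,0,0,-1],[0.08,-0,0.299,0,0,0,-1],[0.12,-0,0.449,0,0,0,-1],[0.16,-0,0.599,0,0,0,-1]]
--
```

Emit:
{"api": "apply_moves", "payload": {
  "increments": [
    [[0.05,0,0.2,0,0,0,-1],[0.11,0,0.42,0,0,0,-1],[0.16,0,0.64,0,0,0,-1],[0.207,0,0.81,0,0,0,-1]]
  ]
}}

```text
clock: 38.85
position: [380.4, 288.8, 157.3]
ee_rot: [0.991, 0.009, -0.13, 0.001]
contact_force: [0.2, -0.5, -4.0]
gripper_width: 45.3
```

Emit:
{"api": "apply_moves", "payload": {
  "increments": [
    [[0.04,0,0.15,0,0,0,-1],[0.08,0,0.3,0,0,0,-1],[0.12,0,0.45,0,0,0,-1],[0.145,0,0.54,0,0,0,-1],[0.16,0,0.6,0,0,0,-1],[0.16,0,0.6,0,0,0,-1]]
  ]
}}

```text
clock: 39.45
position: [380.2, 289.4, 95.6]
ee_rot: [0.991, 0.01, -0.13, 0.002]
contact_force: [-0.0, 0.2, -3.9]
gripper_width: 44.7
```

```bash
python3 -c "
from h import *
gp('t4');gp()"
```

```text
grasp pt [366.19 289.08  43.47] ang err [ 0.001 -0.    -0.001] F [-0.   0.2 -3.9] w 44.7 39.45
grasp pt [366.49 289.65  44.29] ang err [-0.    -0.001  0.   ] F [ 0.2 -0.6 -4.3] w 45.2 39.55
```

View pics/t4scene.png

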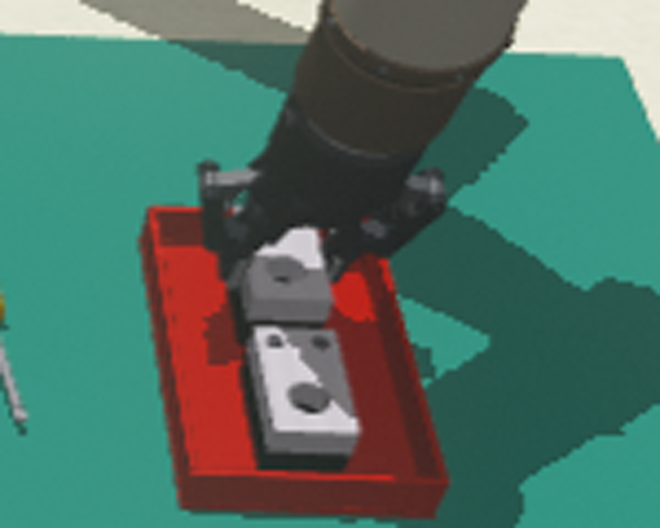

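Emit:
{"api": "apply_moves", "payload": {
  "increments": [
    [[0.005,0,0.015,0,0,0,-1],[0.01,0,0.03,0,0,0,-1],[0.012,0,0.045,0,0,0,-1],[0.015,0,0.055,0,0,0,-1],[0.015,0,0.055,0,0,0,-1]]
  ]
}}

```text
clock: 40.05
position: [379.9, 289.8, 90.2]
ee_rot: [0.991, 0.01, -0.13, 0.002]
contact_force: [0.4, 0.6, -3.4]
gripper_width: 44.8
```

```bash
python3 -c "
from h import *
gp()"
```

```text
grasp pt [366.   289.46  38.05] ang err [ 0.001 -0.     0.   ] F [ 0.4  0.6 -3.4] w 44.8 40.05
```

Emit:
{"api": "apply_moves", "payload": {
  "increments": [
    [[0.002,0,0.008,0,0,0,-1],[0.004,0,0.016,0,0,0,-1],[0.004,0,0.016,0,0,0,-1]]
  ]
}}

```text
clock: 40.35
position: [380.1, 289.8, 90.1]
ee_rot: [0.991, 0.01, -0.13, 0.002]
contact_force: [-2.3, -2.3, 7.4]
gripper_width: 45.4
```

```bash
python3 -c "
from h import *
gp()"
```

```text
grasp pt [366.1  289.51  37.94] ang err [ 0.001 -0.     0.001] F [-2.3 -2.3  7.4] w 45.4 40.35
```

Contact with the floor (+11 N). Release and back off.

Emit:
{"api": "apply_moves", "payload": {
  "increments": [
    [[0,0,0.002,0,0,0,0.5],[0,0,0,0,0,0,0.5],[0,0,-0.005,0,0,0,0.5],[0,0,-0.005,0,0,0,0.5],[0,0,-0.005,0,0,0,0.5],[0,0,-0.15,0,0,0,0.5],[0,0,-0.4,0,0,0,0.5],[0,0,-0.7,0,0,0,0.5],[0,0,-0.98,0,0,0,0.5]]
  ]
}}

```text
clock: 41.25
position: [405.5, 290.2, 184.3]
ee_rot: [0.991, 0.01, -0.13, 0.002]
contact_force: [0.3, 1.0, -0.2]
gripper_width: 64.3
```

Emit:
{"api": "apply_moves", "payload": {
  "increments": [
    [[-0.1,-0.2,-0.3,0,0,0,0.5],[-0.2,-0.4,-0.6,0,0,0,0.5],[-0.3,-0.6,-0.9,0,0,0,0.5]]
  ]
}}

```text
clock: 41.55
position: [398.1, 350.6, 279.3]
ee_rot: [0.991, 0.01, -0.13, 0.002]
contact_force: [0.6, 0.9, 0.3]
gripper_width: 63.8
```

Run:
```python
from h import *
gp('t5');ins(0,tag='z1')
p=arm.get_image("scene");cv2.imwrite("pics/final_s.png",cv2.resize(p["img"][:,:,::-1],(800,600)))
p=arm.get_image("top");cv2.imwrite("pics/final_t.png",cv2.resize(p["img"][:,:,::-1],(800,600)))
```

```text
grasp pt [384.16 350.25 227.09] ang err [ 0.    -0.    -0.001] F [0.6 0.9 0.3] w 63.8 41.55
tip in mouth frame x,y,z [-256.73  214.37  215.41] ang [-0.039  0.775  0.232] F [-0.2 -0.  -0.2] Fn -0.1 j [ 0.93  0.32 -0.08 -0.21 -1.33  0.73] 41.65
```

View pics/final_s.png

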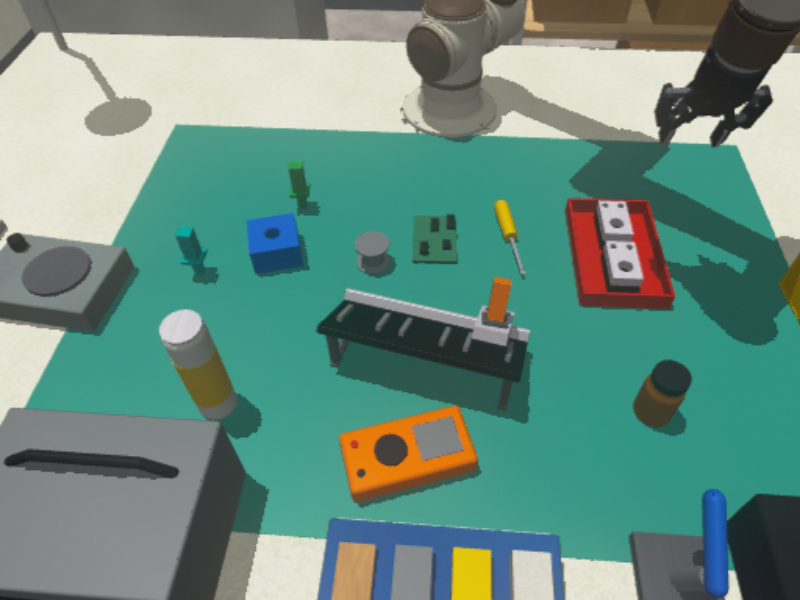

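View pics/final_t.png

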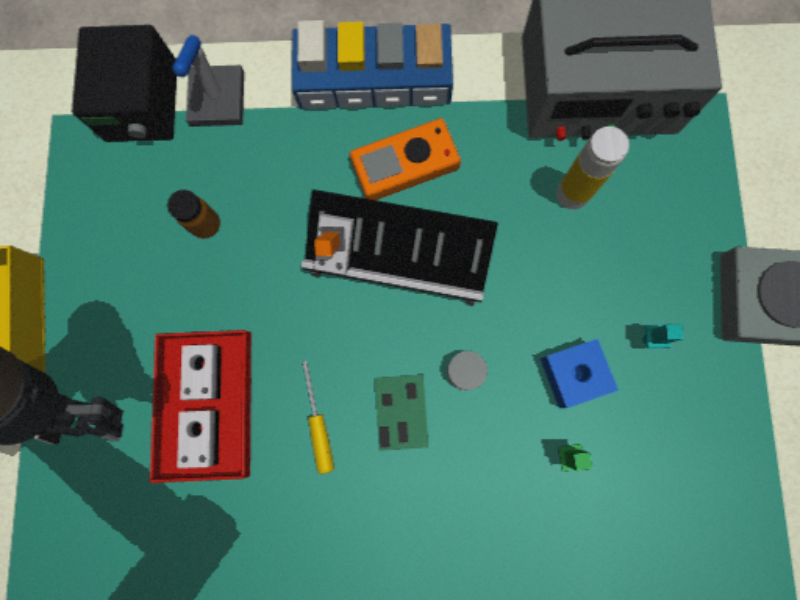

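View pics/t5scene.png

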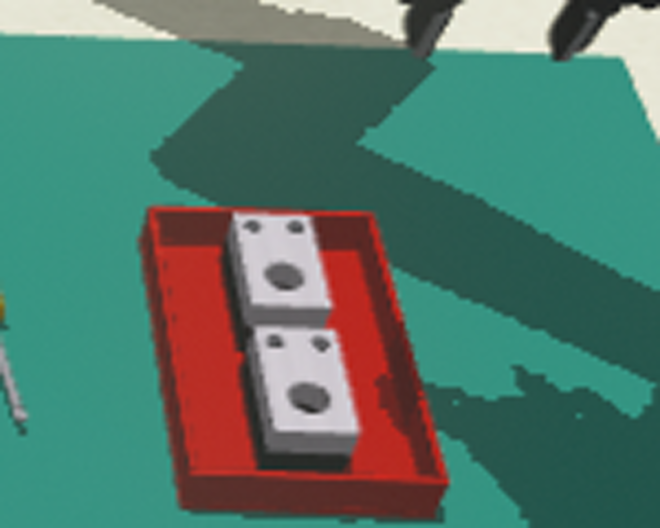

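View pics/z1top.png

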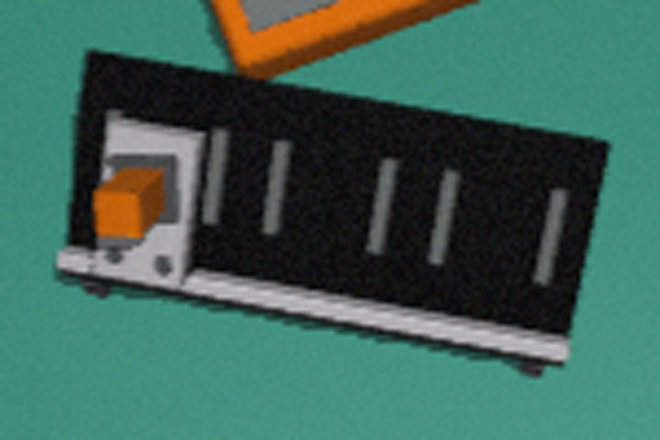

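```bash
python3 -c "
from h import *
print(now()[2]['joint_vel'].round(3));print(arm.job_done())"
```

```text
[-0.005  0.007 -0.008  0.002 -0.    -0.001]
the job is handed in; nothing more can be done
None
```

I tried the gauge in all three bores, left to right, and handed the job in at about 42 s.

- **Left block:** it took the pin to about 33 mm with no resistance, so this is the good one.
- **Middle and right blocks:** both stopped the gauge at about 18 mm, with roughly 20 N on the wrist.

The gauge now stands in the left block. The middle and right blocks lie in the red tray, end to end. I lowered each to floor contact before letting go.

**Last checks:** the final pictures show the gauge's collar down on the good block and both rejects in the tray, flat and bore up. The stand is empty, the other things look unmoved, and the gripper is clear. I judged how fully home the gauge is and how flat the rejects lie from the pictures only. No check failed or disagreed.

**Regrip:** the arm could not reach the middle and right bores with the tool square to the slope. I therefore let the gauge stand in the left bore, took it again at a 15° tilt, and brought it back there after the other two trials.

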